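# Charge the cold box and stack the slide boxes on it

## Task

Get the slide boxes onto ice: with the orange scoop, and never with the fingers, move every blue freezer ball from the white tub into the well of the cold box; when all of them are in, slide the cover fully shut, and stack all the slide boxes, flat and right way up, in one square, aligned pile inside the red rectangle on the cover, lengthwise along it. Leave the scoop standing upright in the middle of its steel rest, and leave the tube rack and the amber bottle where they are.

Things in the scene. Friction and masses are not known exactly. Their poses are not given: they have to be found in the camera images.
- tub: White fixed tub with blue rim strips, open on top. Inside 180 mm (its x) by 94 mm (y); walls 6 mm thick, 75 mm high. Origin: on the bench under its middle. The inner floor is a plane sloping down towards +x, from 27.6 mm above the bench at the -x end to 6 mm at the +x (deep) end. The deep end's upright corners are filled at 45 degrees, 12 mm a side.
- coldbox: Cream cold box fixed to the bench, 112 mm (its x) by 218 mm (its y), 60 mm high. Origin: on the bench under its middle. Its +y half is an open well, inside 100 x 100 mm, floor 6 mm above the bench; its -y half is a closed deck on which the sliding cover waits.
- well (a point): Centre of the mouth of the cold box's well, level with its rim, 60 mm above the bench; axes as the cold box's (at x=0, y=+53 mm of it). The well is 54 mm deep.
- cover (a joint): Sliding aluminium cover of the cold box, 112 x 110 mm, 6 mm thick, lying just over the 60 mm rim (top 66 mm above the bench). 0 = fully open (over the deck), 0.106 = fully shut (over the well), in m; it moves along the cold box's +y and starts at 0 to 0.008. It needs about 2 N to slide and stays where it is left.
- cover_mark (a point): Centre of the red rectangle outlined on the cover's top face; moves with the cover, axes as the cold box's. The outline is 99 mm (x) by 70 mm (y) inside, about 7 mm all round bigger than a slide box. Height 66 mm above the bench. The outline's centre is over the well when the cover is shut.
- cover_grip (a point): Middle of the top of the cover's red upright handle: a block 12 mm thick (x), 50 mm long (y), its top 27 mm above the cover's top face; it stands just outside the cover's +x edge, 68 mm from cover_mark in +x, and moves with the cover. Axes as the cold box's.
- rest: Shallow steel tray fixed to the bench, the scoop's rest: 130 mm (x) by 120 mm (y), wall 4 mm thick and 10 mm high, floor 4 mm above the bench. Origin: on the bench under its middle.
- scoop: Orange scoop, 120 g, grey handle. Origin: middle of its flat underside; x to the open nose, z up the handle. Underside x -41.5 to the lip at +41.5; floor 2.5 mm thick, 86 mm wide (last 8 mm: 1.6 mm, 72 mm wide); side walls 30 mm high, x -18 to +31; back wall 34 mm at x -17; no front. Holds 5 or 6 balls. Upright handle 23 (x) by 18 mm (y), at x -30, top at z 110.
- ball0: Blue plastic freezer ball, 26 mm in diameter, 12 g, smooth and slippery, one of six to eight in the tub (None if absent). Origin: its centre. It rolls freely.
- ball1: Blue plastic freezer ball, 26 mm in diameter, 12 g, smooth and slippery, one of six to eight in the tub (None if absent). Origin: its centre. It rolls freely.
- ball2: Blue plastic freezer ball, 26 mm in diameter, 12 g, smooth and slippery, one of six to eight in the tub (None if absent). Origin: its centre. It rolls freely.
- ball3: Blue plastic freezer ball, 26 mm in diameter, 12 g, smooth and slippery, one of six to eight in the tub (None if absent). Origin: its centre. It rolls freely.
- ball4: Blue plastic freezer ball, 26 mm in diameter, 12 g, smooth and slippery, one of six to eight in the tub (None if absent). Origin: its centre. It rolls freely.
- ball5: Blue plastic freezer ball, 26 mm in diameter, 12 g, smooth and slippery, one of six to eight in the tub (None if absent). Origin: its centre. It rolls freely.
- ball6: Blue plastic freezer ball, 26 mm in diameter, 12 g, smooth and slippery, one of six to eight in the tub (None if absent). Origin: its centre. It rolls freely.
- ball7: Blue plastic freezer ball, 26 mm in diameter, 12 g, smooth and slippery, one of six to eight in the tub (None if absent). Origin: its centre. It rolls freely.
- box0: Flat green slide box with a dark seam, 84 mm (x) by 56 mm (y), 18 mm high, 50 to 100 g, lying on the bench; two or three such boxes are there (None if absent). Origin: middle of its underside.
- box1: Flat yellow slide box with a dark seam, 84 mm (x) by 56 mm (y), 18 mm high, 50 to 100 g, lying on the bench; two or three such boxes are there (None if absent). Origin: middle of its underside.
- box2: Flat purple slide box with a dark seam, 84 mm (x) by 56 mm (y), 18 mm high, 50 to 100 g, lying on the bench; two or three such boxes are there (None if absent). Origin: middle of its underside.
- tube_rack: Orange test-tube rack, a bystander, 50 x 170 mm, about 90 mm high with its tubes. Origin: middle of its underside.
- amber_bottle: Small amber reagent bottle with a white cap, a bystander, 48 mm in diameter, 85 mm high. Origin: middle of its underside.
Mind the look-alikes: they are no part of the job. Of the things like the box1, leave any that is brown; of the rest the larger one is meant.

How it is judged (in metres and radians):
On the way, in this order (a step that is already met when the one before it is completed fails the run):
1. all freezer balls are in the well of the cold box, below its rim (x of ball0 in the frame of well between -0.05 and 0.05 m and y of ball0 in the frame of well between -0.05 and 0.05 m and z of ball0 in the frame of well between -0.058 and 0 m and x of ball1 in the frame of well between -0.05 and 0.05 m and y of ball1 in the frame of well between -0.05 and 0.05 m and z of ball1 in the frame of well between -0.058 and 0 m and x of ball2 in the frame of well between -0.05 and 0.05 m and y of ball2 in the frame of well between -0.05 and 0.05 m and z of ball2 in the frame of well between -0.058 and 0 m and x of ball3 in the frame of well between -0.05 and 0.05 m and y of ball3 in the frame of well between -0.05 and 0.05 m and z of ball3 in the frame of well between -0.058 and 0 m and x of ball4 in the frame of well between -0.05 and 0.05 m and y of ball4 in the frame of well between -0.05 and 0.05 m and z of ball4 in the frame of well between -0.058 and 0 m and x of ball5 in the frame of well between -0.05 and 0.05 m and y of ball5 in the frame of well between -0.05 and 0.05 m and z of ball5 in the frame of well between -0.058 and 0 m and x of ball6 in the frame of well between -0.05 and 0.05 m and y of ball6 in the frame of well between -0.05 and 0.05 m and z of ball6 in the frame of well between -0.058 and 0 m and x of ball7 in the frame of well between -0.05 and 0.05 m and y of ball7 in the frame of well between -0.05 and 0.05 m and z of ball7 in the frame of well between -0.058 and 0 m), for 0.2 s.
2. the cover is slid fully shut (within 6 mm) over the balls (all of step 1 and value of joint cover above 0.1 m), for 0.2 s.
At the end, for the whole second after the job is handed in: All balls in the well; cover shut to within 6 mm; every slide box flat in the pile on the cover, its middle within 10 mm of the red rectangle's middle and its length within 0.15 rad of the rectangle's; scoop upright on its rest within 22 mm of the middle; all released and at rest (all of step 2 and horizontal distance between each of box0, box1, box2 and cover_mark below 0.01 m and angle between the x axis of each of box0, box1, box2 and the x axis of cover_mark, either way round below 0.15 rad and angle between each of box0, box1, box2, scoop's own z axis and vertical below 0.08 rad and z of each of box0, box1, box2 in the frame of cover_mark above -0.004 m and linear speed of each of box0, box1, box2, scoop below 0.02 m/s and horizontal distance between scoop and rest below 0.022 m and height (world z) of scoop below 0.012 m); the robot touches nothing.
It fails at once if the fingers press on a freezer ball with more than 2 N (contact force between the fingers and ball0 above 2 N or contact force between the fingers and ball1 above 2 N or contact force between the fingers and ball2 above 2 N or contact force between the fingers and ball3 above 2 N or contact force between the fingers and ball4 above 2 N or contact force between the fingers and ball5 above 2 N or contact force between the fingers and ball6 above 2 N or contact force between the fingers and ball7 above 2 N).
It fails at once if the tube rack or the amber bottle is moved by more than 3 cm (distance of any of tube_rack, amber_bottle from where it was at the start of the episode above 0.03 m).
Of ball5, ball6, ball7 only 1 to 3 are there at a start; the rules pass over those that are not, and their reading is None.
Of box0, box1, box2 only 2 to 3 are there at a start; the rules pass over those that are not, and their reading is None.
At some moment in a run one of box0, box1, box2 may be knocked a few centimetres aside while the robot is not near it.
It also fails if it takes over 210 s, if anything falls off the work surface, if the arm or the gripper's body presses on something with over 40 N, if the wrist force passes 120 N, or if a joint passes its speed limit or range.

## Robot

A 7-joint arm with a two-finger parallel gripper is mounted at the origin on the work surface. World frame = base frame: x ahead of the robot, y to its left, z up, the work surface at z = 0. Lengths are in mm, angles in rad, forces in N, time in s.
With the tool pointing down it reaches from about 425 to 925 mm from the base axis. Payload 6.8 kg.
Tool frame: the origin (TCP) lies on the centre line of the jaws, within the pads' length; the fingertips stand manip.tip_extent ahead of it and the grasp point (between the pads) lies 11 mm behind it (manip.tip_extent is the distance from the TCP to the fingertips, in mm); y points along the fingers, x is the direction in which the jaws open and shut, and the axes are right-handed (so a half turn about y gives the same grasp; the last joint's range is limited). The gripper opens to 88 mm and grips with 3 to 60 N. Pads are 20 mm wide; open, the fingers measure 115 mm over their backs; the gripper's body (75 mm by 178 mm) begins 61 mm behind the grasp point.
Start: joints at [1.152, 0.477, 0.022, 1.555, -0.011, 1.109, -0.083], TCP at [206.439, -642.675, 192.064] pointing down, gripper open.
Joint ranges: [-2.96, 2.96], [-0.34, 2.1], [-1.41, 1.46], [0.24, 2.44], [-1.37, 4.51], [0.17, 1.92], [-2.96, 2.96]. Speed limits (rad/s): [2.39, 2.39, 3.14, 3.14, 3.14, 3.14, 3.14].

## Interface

Orientations are given as a unit quaternion [x, y, z, w].
In Python, from bench import manip gives the robot as it stands.
- The arm moves only by the shell command python3 -m inch 'ROWS'. ROWS is JSON, a list that holds one entry, the list of rows, each a list of 5 numbers: the gripper's target within -1 to 1 (fully open at 1, half-way at 0, shut at -1), then the shift along the tool's x, y, z in cm, then the turn about the tool's y in rad. In form: [[[fingers, x, y, z, roll], ...]]. A call has 1 to 8 rows; each row is the pose to reach, as a shift and turn from the pose commanded when the call began, along the tool's axes at that moment; what a row does not reach only later rows make up. A row lasts 1/8 s, in which the tool goes at most 62.5 mm and 10.7 degrees, less where a joint would pass 70% of its speed; a pose out of reach is approached as far as the arm can. A call with a gripper value outside its range is refused whole. The fingers move at their own pace and stop on an object; the grip force is fixed at half the most. Time passes only in rows, so rows that repeat a pose let the fingers close. It gives the time, the measured TCP pose, the force and the opening at its end, in the units of the state.
- manip.observe(): the state, without advancing time (a new reading comes with each control period).
- manip.read_camera(name): name is "scene" or "top" or "wrist"; returns (picture, depth): 420x560x3 uint8, blue, green, red; 420x560 float32, mm along the optical axis (not along the pixel's ray), 0 where there is no reading.
- manip.camera_params(name): a dict with "fovy" (degrees; the focal length in pixels is half the picture's height over the tangent of half this angle, whatever the lens; pixels are square), "cx", "cy" (the principal point, pixels), "D" ([k1, k2, p1, p2, k3] as OpenCV has them; the pictures are not rectified), "pose" (4x4, takes a point from camera to world coordinates). Camera axes: x right, y down, z forward; pixel columns grow to the right and rows downward; lengths in mm; the calibration is good to about 2 mm. A picture is of the moment at which its call begins: read the wrist's pose just before it. camera_params takes no time and is no camera call; for the wrist camera it gives the pose at the moment of the call.
- manip.hand_in(): hands the job in, once; it reports no verdict.
Trained networks look in the newest picture that a camera, given by its name, has taken for a name from the list of things; names that differ only in an ending like _2 or _b are one class to them, and where a whole thing is asked for, a point or a joint stands for the part that bears it (a point fixed in the world has none). Each returns a list of dicts, best first, with "p" (0 to 1); they miss things now and then, are a little off and sometimes report something else, mostly with a low value. They report only what shows in the picture. A call takes as long as a camera call. They do not tell look-alikes from the thing itself.
- manip.masks_of(camera, label): "region" (420x560 bool, what is visible of it) and "location" ([column, row] in pixels, amid what is visible of it).
The state is a dict: "t": time; "joints": joint angles; "joint_velocities": joint speeds; "tau": joint torques, N m; "tool_pos": TCP position; "tcp_rot": TCP orientation; "wrist_force": force on the tool from outside, world axes, zero at the start; "torque": the same for the moment, N m; "finger_gap": finger opening in mm.
Only numpy, scipy, OpenCV 4.12 (cv2) and the standard library are available. Lean on these libraries where they do the work, as an engineer would, in place of code of your own. Each camera call takes 0.05 s, during which the arm holds its last target. There are 200 camera calls.

## Working session

There is one attempt and no reset: what is moved stays moved. The work goes in short steps, Python scripts to look and compute and a shell command to move; the robot and the scene stay as the last step left them, time stands still between calls to the robot, and variables do not carry over. Pictures are saved under pics/ and viewed, about 12 in all and at most 16, crops included, and the job is handed in when it is done.

```bash
ls; mkdir -p pics; python3 - <<'E'
from bench import manip
import cv2,numpy as np
print(manip.observe(), manip.tip_extent)
for c in ("scene","top"):
    im,d=manip.read_camera(c); cv2.imwrite(f"pics/{c}0.png",im); np.save(f"pics/{c}0.npy",d)
    p=manip.camera_params(c); print(c,p)
E
```

```text
pics
{'t': 0.0, 'joints': array([ 1.15193214,  0.47776802,  0.02233392,  1.55645352, -0.01148019,
        1.10928355, -0.08309147]), 'joint_velocities': array([-1.30660647e-03,  8.52713904e-04, -1.99281979e-04, -8.74978619e-06,
        1.05466488e-03, -1.82848690e-03,  1.35440642e-03]), 'tau': array([-6.97584492e-04, -5.82850420e+01,  1.53456174e+00, -2.72607332e+01,
       -5.43711917e-02,  1.68826006e-02,  1.58324151e-04]), 'tool_pos': array([ 206.18373046, -642.04955041,  191.10230226]), 'tcp_rot': array([-0.57103548,  0.4171232 , -0.41604613,  0.57169252]), 'wrist_force': array([ 0.6021477 ,  0.18890137, -0.78866927]), 'torque': array([ 0.01133746,  0.02310126, -0.04180519]), 'finger_gap': 87.65111802309606} 8.0
scene {'fovy': 54.75502775847761, 'cx': 283.8602501066381, 'cy': 210.926653536186, 'D': array([-0.04128162,  0.        ,  0.        ,  0.        ,  0.        ]), 'pose': array([[-1.00640887e-01,  7.68595664e-01, -6.31769038e-01,
         1.19472488e+03],
       [ 9.94920536e-01,  7.63868863e-02, -6.55604398e-02,
         1.68321583e+01],
       [-2.13060017e-03, -6.35158050e-01, -7.72379254e-01,
         8.26610719e+02],
       [ 0.00000000e+00,  0.00000000e+00,  0.00000000e+00,
         1.00000000e+00]])}
top {'fovy': 44.19891730597154, 'cx': 270.6780528964015, 'cy': 202.17636814216687, 'D': array([-0.02066169,  0.        ,  0.        ,  0.        ,  0.        ]), 'pose': array([[-2.44607262e-02, -9.89813421e-01,  1.40253569e-01,
         3.92149756e+02],
       [-9.99564981e-01,  2.65279774e-02,  1.28885328e-02,
        -7.53474372e+01],
       [-1.64778863e-02, -1.39877293e-01, -9.90031728e-01,
         1.36891138e+03],
       [ 0.00000000e+00,  0.00000000e+00,  0.00000000e+00,
         1.00000000e+00]])}
```

View pics/top0.png

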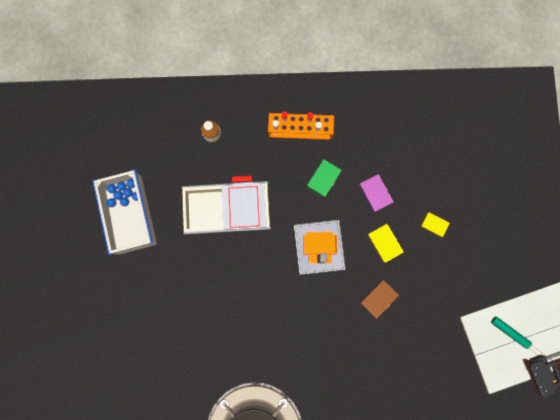

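View pics/scene0.png

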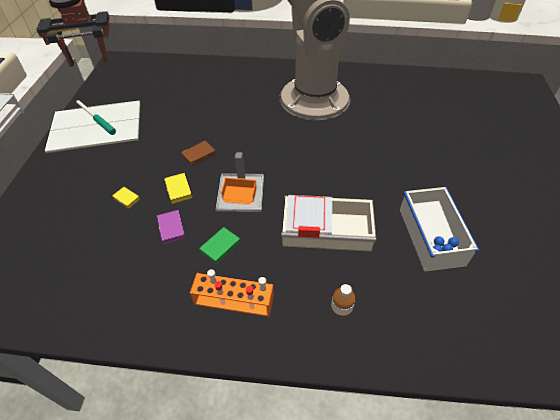

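The top view shows:
- The tub is at (123,210), with the balls at its far (+x, deep) end.
- The cold box is at (226,208), with its well on the left and its cover on the right.
- The rest and scoop are at (320,247), with the scoop's nose towards +x.
- The boxes are green (324,178), purple (377,192) and yellow (386,243).
- The look-alikes are a small yellow one (435,224) and a brown one (380,299). The larger yellow at (386,243) fits the description.

Next I measure these.

```bash
cat > h.py <<'E'
from bench import manip
import cv2, numpy as np
from scipy.spatial.transform import Rotation as R
def world(cam, uv, depth, P=None):
    """pixels (N,2) + depth (N) -> world mm"""
    P=P or manip.camera_params(cam); f=210/np.tan(np.radians(P["fovy"]/2))
    K=np.array([[f,0,P["cx"]],[0,f,P["cy"]],[0,0,1]])
    n=cv2.undistortPoints(np.float64(uv).reshape(-1,1,2),K,P["D"]).reshape(-1,2)
    c=np.c_[n*np.reshape(depth,(-1,1)),depth]
    return c@P["pose"][:3,:3].T+P["pose"][:3,3]
def cloud(cam,region,d,P=None):
    v,u=np.nonzero(region&(d>0)); return world(cam,np.c_[u,v],d[v,u],P),np.c_[u,v]
def rect(pts):
    (c,s,a)=cv2.minAreaRect(np.float32(pts[:,:2]))
    if s[0]<s[1]: s=s[::-1]; a+=90
    a=(a+90)%180-90
    return np.round(c,1),np.round(s,1),round(float(np.radians(a)),3)  # centre,(long,short),angle of long side
def pose():
    s=manip.observe(); return s["tool_pos"],R.from_quat(s["tcp_rot"]).as_matrix(),s
def go(x,y,z,xdir=None):
    """print the row numbers (cm, rad) from here to world x,y,z and tool-x heading xdir (mod pi)"""
    p,M,s=pose(); d=M.T@(np.array([x,y,z])-p)/10
    a=np.arctan2(M[1,0],M[0,0]); r=0
    if xdir is not None: r=-((xdir-a+np.pi/2)%np.pi-np.pi/2)  # tool y is down
    print("t %.1f pos %s head %.3f -> row"%(s["t"],np.round(p,1),a),np.round(d,2),"roll",round(r,3),"j7",round(s["joints"][6],2))
E
python3 - <<'E'
from h import *
im,d=manip.read_camera("top")
for n,zlo,zhi in (("tub",60,90),("coldbox",50,75),("cover",61,80),("cover_grip",85,100),("rest",6,14),("scoop",-5,130),("box0",10,30),("box1",10,30),("box2",10,30),("tube_rack",0,200),("amber_bottle",0,200)):
    for r in manip.masks_of("top",n):
        if r["p"]<.3: continue
        p,_=cloud("top",r["region"],d); q=p[(p[:,2]>zlo)&(p[:,2]<zhi)]
        print(n,round(r["p"],2),np.round(r["location"]),len(q),rect(q) if len(q)>5 else '',np.round(np.percentile(p[:,2],[5,50,95])))
r=manip.masks_of("top","scoop")[0]
p,_=cloud("top",r["region"],d);q=p[p[:,2]>95]; print("handle top",q.mean(0),rect(q))
q=p[(p[:,2]<60)];print("scoop low",rect(q))
for k in range(8):
    l=manip.masks_of("top",f"ball{k}") if k==0 else []
    for r in l: print("ball",round(r["p"],2),np.round(r["location"]))
go(0,0,0,0)
E
```

```text
tub 0.7 [122. 218.] 937 (array([561.9, 321.1]), array([194.9, 113.6]), 0.236) [10. 26. 74.]
tub 0.34 [376. 192.] 0  [ 9. 16. 21.]
coldbox 0.89 [227. 207.] 2614 (array([567.8,  59.7]), array([220.8, 122.7]), -1.54) [ 2. 60. 69.]
cover 0.67 [229. 206.] 1779 (array([566.9,  58.2]), array([218.1, 120.6]), -1.499) [ 1. 59. 69.]
cover 0.58 [243. 206.] 1726 (array([572.1,  11.8]), array([117.8, 110.2]), 0.033) [60. 65. 76.]
rest 0.57 [312. 255.] 304 (array([ 462.8, -181. ]), array([129.7, 120. ]), 0.085) [-3.  3. 10.]
scoop 0.71 [320. 247.] 904 (array([ 462.1, -181.5]), array([84.8, 81.9]), 1.544) [  1.   6. 111.]
scoop 0.41 [240. 204.] 2007 (array([577.,  12.]), array([127.8, 110.1]), 0.035) [60. 65. 83.]
box0 0.93 [322. 180.] 650 (array([ 645.3, -200.7]), array([85.3, 56.9]), -0.581) [ 1. 16. 21.]
box0 0.85 [378. 192.] 645 (array([ 600.9, -336.5]), array([83., 57.]), 0.441) [10. 16. 21.]
box0 0.76 [438. 224.] 243 (array([ 514. , -487.6]), array([59.3, 40.7]), 1.021) [ 6. 11. 16.]
box0 0.7 [380. 299.] 702 (array([ 325.3, -330. ]), array([83.9, 55.5]), -0.806) [10. 16. 21.]
box0 0.58 [385. 
[... 918 characters left out ...]
1.]
box2 0.58 [385. 243.] 692 (array([ 467.8, -354. ]), array([84.1, 57.6]), 0.481) [ 6. 16. 21.]
tube_rack 0.58 [302. 125.] 1471 (array([ 793.3, -142.9]), array([168.9,  70.3]), 1.504) [ 2. 53. 86.]
amber_bottle 0.85 [211. 130.] 327 (array([776.9,  98.7]), array([49.2, 46.9]), 0.836) [ 7. 55. 85.]
handle top [ 431.96899709 -181.09524181  111.25376847] (array([ 432. , -181.2]), array([21.8, 17.1]), -0.026)
scoop low (array([ 462.1, -181.5]), array([84.8, 81.9]), 1.544)
ball 0.64 [119. 187.]
ball 0.59 [130. 190.]
ball 0.57 [130. 185.]
ball 0.55 [127. 201.]
ball 0.45 [117. 193.]
ball 0.36 [133. 196.]
t 0.8 pos [ 206.4 -642.7  192.1] head -1.260 -> row [-67.5   19.21  -0.  ] roll -1.26 j7 -0.08
```

```bash
python3 -c "
from h import *
go(432,-181.2,200,-0.025)"
```

```text
t 0.8 pos [ 206.4 -642.7  192.1] head -1.260 -> row [-37.04  -0.79  35.59] roll -1.235 j7 -0.08
```

```bash
python3 -m inch '[[[1,-18,-2,18,-0.6],[1,-37,-2,35.6,-1.235],[1,-37,-2,35.6,-1.235],[1,-37,-2,35.6,-1.235],[1,-37,-2,35.6,-1.235],[1,-37,-2,35.6,-1.235],[1,-37,-2,35.6,-1.235],[1,-37,-2,35.6,-1.235]]]'; python3 -m inch '[[[1,0,0,0,0],[1,0,0,0,0]]]'; python3 -c "
from h import *
go(432,-181.2,200,-0.025);im,d=manip.read_camera('wrist');cv2.imwrite('pics/w1.png',im)
p=manip.camera_params('wrist');print(p)"
```

```text
t: 1.8
tool_pos: [426.9, -192.4, 212.1]
tcp_rot: [0.707, -0.008, 0.009, -0.707]
wrist_force: [1.1, -0.3, -0.0]
finger_gap: 87.9
t: 2.05
tool_pos: [425.9, -194.7, 211.6]
tcp_rot: [0.707, -0.009, 0.009, -0.707]
wrist_force: [0.4, -0.3, 1.0]
finger_gap: 88.1
t 2.0 pos [ 425.9 -194.7  211.6] head -0.025 -> row [0.58 1.16 1.37] roll -0.0 j7 0.2
{'fovy': 63.86356385914318, 'cx': 276.14695816345363, 'cy': 210.8597483153892, 'D': array([-0.06265893,  0.        ,  0.        ,  0.        ,  0.        ]), 'pose': array([[ 9.99626405e-01, -2.59313462e-02, -8.63799780e-03,
         4.27662153e+02],
       [-2.73289690e-02, -9.53146948e-01, -3.01270680e-01,
        -1.11697228e+02],
       [-4.20926936e-04,  3.01394194e-01, -9.53499535e-01,
         4.03600796e+02],
       [ 0.00000000e+00,  0.00000000e+00,  0.00000000e+00,
         1.00000000e+00]])}
```

View pics/w1.png

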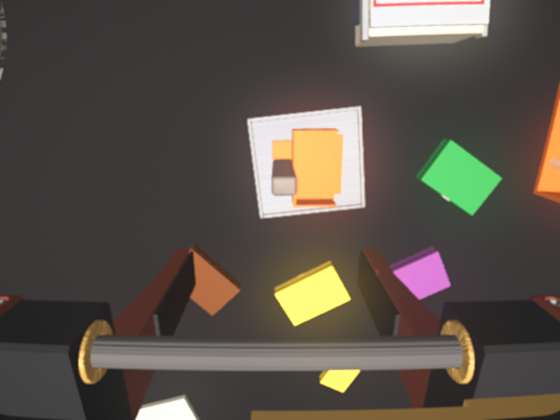

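The wrist view shows the scoop on its rest with the handle at (284,178) and its nose to image right, which is world +x. I measure the handle from here.

```bash
python3 -c "
from h import *
im,d=manip.read_camera('wrist')
v,u=np.mgrid[100:225,240:370];reg=np.zeros(d.shape,bool);reg[100:225,240:370]=1
p,_=cloud('wrist',reg,d)
q=p[(p[:,2]>105)&(p[:,2]<125)];print('handle',q.mean(0),rect(q),len(q))
q=p[(p[:,2]>28)&(p[:,2]<45)];print('walls',rect(q),len(q))
q=p[(p[:,2]>8)&(p[:,2]<13)];print('rest wall',rect(q))
go(*q.mean(0)[:2],120)
go(432,-181.2,101,-0.025)"
```

```text
handle [ 432.986091   -179.11364378  112.74928916] (array([ 433., -180.]), array([22.4, 18.1]), -0.03) 527
walls (array([ 458.2, -180.9]), array([85.9, 72. ]), 1.568) 434
rest wall (array([ 463.8, -179.1]), array([129.6, 119.9]), 0.088)
t 2.1 pos [ 425.4 -195.6  211.4] head -0.028 -> row [3.14 9.14 2.42] roll 0 j7 0.2
t 2.1 pos [ 425.4 -195.6  211.4] head -0.028 -> row [ 0.63 11.04  1.46] roll -0.003 j7 0.2
```

```bash
python3 -m inch '[[[1,0.7,4,1.55,0],[1,0.7,8,1.55,0],[1,0.7,8,1.55,0]]]'; python3 -c "
from h import *
go(433,-180,57,-0.027)"
```

```text
t: 2.52
tool_pos: [430.7, -179.3, 129.3]
tcp_rot: [-0.706, 0.012, -0.008, 0.708]
wrist_force: [-0.4, -0.2, 0.4]
finger_gap: 87.6
t 2.5 pos [ 430.7 -179.3  129.3] head -0.027 -> row [ 0.27  7.23 -0.08] roll -0.0 j7 0.09
```

```bash
python3 -m inch '[[[1,0.2,4,0,0],[1,0.2,7.2,0,0],[1,0.2,7.2,0,0],[-0.7,0.2,7.2,0,0],[-0.7,0.2,7.2,0,0],[-0.7,0.2,7.2,0,0],[-0.7,0.2,7.2,0,0]]]'; python3 -m inch '[[[-0.7,0,-2,0,0],[-0.7,0,-7,0,0],[-0.7,0,-12,0,0],[-0.7,0,-12,0,0],[-0.7,0,-12,0,0]]]';python3 -c "
from h import *
go(463,-181.2,171,-0.025);im,d=manip.read_camera('scene');cv2.imwrite('pics/s2.png',cv2.resize(im[80:300,150:500],None,fx=2,fy=2))"
```

```text
t: 3.4
tool_pos: [435.8, -178.9, 60.1]
tcp_rot: [0.707, -0.009, 0.009, -0.707]
wrist_force: [1.4, -0.5, -1.0]
finger_gap: 51.2
t: 4.03
tool_pos: [435.0, -178.8, 179.1]
tcp_rot: [0.707, -0.009, 0.009, -0.707]
wrist_force: [-0.3, -0.7, 0.1]
finger_gap: 13.2
t 4.0 pos [ 435.  -178.8  179.1] head -0.025 -> row [ 2.8   0.81 -0.17] roll -0.0 j7 0.13
```

View pics/s2.png

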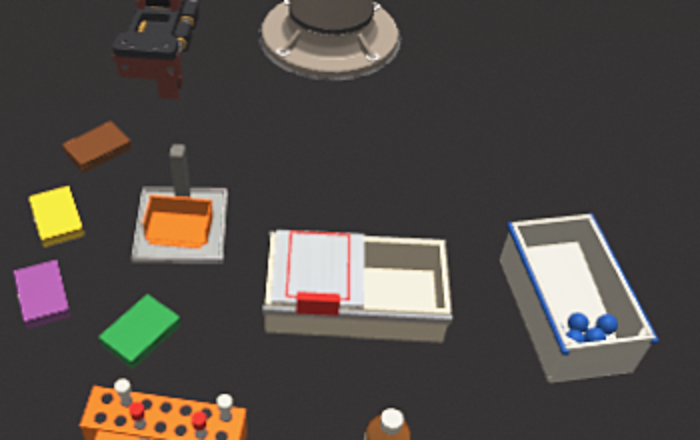

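The scoop stayed on its rest because the fingers are slow: I lifted before they had closed. I repeat the grasp with more time for closing.

```bash
python3 -m inch '[[[0.2,-0.2,0,0,0],[0.2,-0.2,0,0,0],[0.2,-0.2,0,0,0],[0.2,-0.2,0,0,0],[0.2,-0.2,0,0,0],[0.2,-0.2,4,0,0]]]'; python3 -m inch '[[[0.2,0,4,0,0],[0.2,0,8.2,0,0],[0.2,0,8.2,0,0],[-0.7,0,8.2,0,0],[-0.7,0,8.2,0,0],[-0.7,0,8.2,0,0],[-0.7,0,8.2,0,0],[-0.7,0,8.2,0,0]]]'; python3 -m inch '[[[-0.7,0,0,0,0],[-0.7,0,0,0,0]]]'
```

```text
t: 4.82
tool_pos: [436.3, -179.7, 141.5]
tcp_rot: [0.708, -0.007, 0.011, -0.706]
wrist_force: [0.1, 0.3, -0.4]
finger_gap: 52.9
t: 5.82
tool_pos: [434.2, -179.1, 58.6]
tcp_rot: [0.707, -0.008, 0.009, -0.707]
wrist_force: [-1.6, 0.4, 7.8]
finger_gap: 22.6
t: 6.08
tool_pos: [434.2, -179.1, 58.6]
tcp_rot: [0.707, -0.008, 0.009, -0.707]
wrist_force: [-1.6, -0.1, 7.6]
finger_gap: 22.6
```

```bash
python3 -m inch '[[[-0.7,0,-2,0,0],[-0.7,0,-6,0,0],[-0.7,0,-12,0,0],[-0.7,0,-13,0,0],[-0.7,0,-13,0,0]]]';python3 -c "
from h import *
go(500,225,192,0.236)"
```

```text
t: 6.7
tool_pos: [433.5, -179.0, 187.8]
tcp_rot: [0.707, -0.009, 0.009, -0.707]
wrist_force: [0.6, 0.0, -1.3]
finger_gap: 23.0
t 6.7 pos [ 433.5 -179.   187.8] head -0.025 -> row [ 5.63 -0.45 40.55] roll -0.261 j7 0.13
```

```bash
python3 -m inch '[[[-0.7,0.5,-0.5,4,0],[-0.7,1.4,-0.5,10,-0.05],[-0.7,2.2,-0.5,16,-0.1],[-0.7,3.0,-0.5,22,-0.15],[-0.7,4,-0.5,28,-0.2],[-0.7,4.8,-0.5,34,-0.261],[-0.7,5.6,-0.5,39,-0.261],[-0.7,5.6,-0.5,40.5,-0.261]]]';python3 -m inch '[[[-0.7,0,0,0,0],[-0.7,0,0,0,0]]]';python3 -c "
from h import *
go(500,225,192,0.236)
im,d=manip.read_camera('wrist');cv2.imwrite('pics/w3.png',im);np.save('w3.npy',d)
import pickle;pickle.dump(manip.camera_params('wrist'),open('w3.pkl','wb'))
p,_=cloud('wrist',d>0,d)
for z0,z1 in((70,80),(57,63)):
  q=p[(p[:,2]>z0)&(p[:,2]<z1)&(p[:,1]>(235 if z0>65 else -100))]
  print(len(q),rect(q))
"
```

```text
t: 7.7
tool_pos: [498.0, 228.1, 190.4]
tcp_rot: [-0.701, -0.084, 0.086, 0.703]
wrist_force: [-0.5, -0.3, -0.8]
finger_gap: 22.7
t: 7.95
tool_pos: [499.5, 222.4, 191.6]
tcp_rot: [0.703, 0.082, -0.083, -0.702]
wrist_force: [-0.2, 0.6, -1.2]
finger_gap: 22.8
t 8.0 pos [499.5 222.4 191.6] head 0.234 -> row [ 0.11 -0.04  0.24] roll -0.002 j7 -0.55
6402 (array([563.5, 323.9]), array([197.2, 114.2]), 0.234)
1424 (array([564. , 191.7]), array([374. , 322.6]), -1.061)
```

View pics/w3.png

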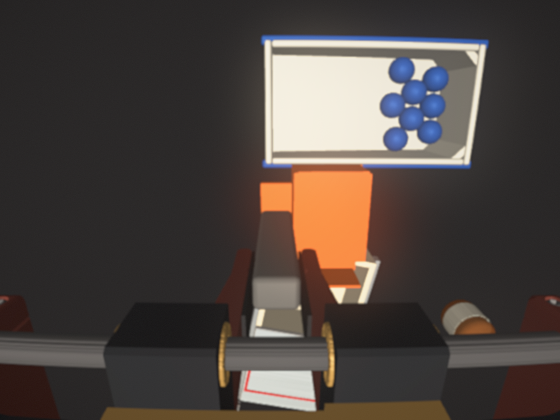

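The view shows 8 balls at the deep end (right side, around (412,105)), the empty half of the tub free, and the scoop held level. I refine the scoop-in-hand offset and the tub's inner edges.

```bash
python3 -c "
from h import *
import pickle
P=pickle.load(open('w3.pkl','rb'));d=np.load('w3.npy');im=cv2.imread('pics/w3.png').astype(int)
t,M,s=pose()
b,g,r=im[...,0],im[...,1],im[...,2]
p,uv=cloud('wrist',(r>150)&(g<140)&(b<90),d,P)
q=(p-t)@M   # tool frame
k=(p[:,2]>100);q=q[k]
print('scoop toolframe pct',np.round(np.percentile(q,[1,5,50,95,99],axis=0),1).tolist())
w=q[(q[:,0]>0)&(q[:,0]<30)&(q[:,1]<28)];print('wall top z-range',np.percentile(w[:,2],[1,99]),np.percentile(w[:,1],[1,50]))
# tub white rim only
p,uv=cloud('wrist',(abs(r-b)<50)&(r>110),d,P)
k=(p[:,2]>71)&(p[:,2]<80)&(p[:,1]>235);print('white rim',rect(p[k]),k.sum())
R2=np.array([[np.cos(.234),-np.sin(.234)],[np.sin(.234),np.cos(.234)]])
l=(p[k][:,:2]-[563,323])@R2;print('rim pct x',np.percentile(l[:,0],[.5,99.5]),'y',np.percentile(l[:,1],[.5,99.5]))
for sg in(-1,1):
  a=l[(l[:,1]*sg>40)&(abs(l[:,0])<80)];print('side',np.percentile(a[:,1],[2,50,98]),np.polyfit(a[:,0],a[:,1],1))
  a=l[(l[:,0]*sg>85)&(abs(l[:,1])<35)];print('end',np.percentile(a[:,0],[2,50,98]))
"
```

```text
scoop toolframe pct [[-12.8, -131.8, -43.0], [-12.1, -129.9, -42.0], [25.9, 35.2, 27.9], [70.5, 53.5, 42.6], [71.0, 54.4, 42.7]]
wall top z-range [-11.46429862  42.6077815 ] [-131.79178849   -6.39991369]
white rim (array([564. , 322.5]), array([193.2, 110.7]), 0.238) 4909
rim pct x [-94.76224673  96.25083504] y [-52.2028436   54.31161124]
side [-52.14456555 -48.66537115 -45.7201349 ] [-1.05021333e-03 -4.87364422e+01]
end [-94.8132177  -92.06459328 -88.87375675]
side [47.9330986  50.83644346 54.25519987] [2.01922463e-04 5.08995022e+01]
end [90.00509802 92.33511894 96.26851273]
```

```bash
python3 -c "
from h import *
go(499.2,308.9,145,0.235)"
```

```text
t 8.0 pos [499.7 222.4 191.9] head 0.233 -> row [1.96 4.68 8.44] roll -0.002 j7 -0.55
```

```bash
python3 -m inch '[[[-0.7,1,0.5,4,0],[-0.7,1.95,1,8.45,0],[-0.7,1.95,4.5,8.45,0],[-0.7,1.95,4.5,8.45,0],[-0.7,1.95,4.5,8.45,0]]]';python3 -c "
from h import *
go(499.2,308.9,86,0.235)"
```

```text
t: 8.62
tool_pos: [499.8, 310.1, 148.4]
tcp_rot: [0.702, 0.083, -0.082, -0.702]
wrist_force: [0.6, -0.0, -1.4]
finger_gap: 22.6
t 8.6 pos [499.8 310.1 148.4] head 0.234 -> row [-0.09  6.24 -0.1 ] roll -0.001 j7 -0.74
```

```bash
python3 -m inch '[[[-0.7,-0.1,2,-0.1,0],[-0.7,-0.1,4,-0.1,0],[-0.7,-0.1,5.2,-0.1,0],[-0.7,-0.1,6.2,-0.1,0],[-0.7,-0.1,6.2,-0.1,0]]]';python3 -m inch '[[[-0.3,0,0,0,0],[-0.3,0,0,0,0],[-0.3,0,0,0,0],[-0.3,0,0,0,0]]]';python3 -c "
from h import *
go(499.2,308.9,86,0.235)
im,d=manip.read_camera('wrist');cv2.imwrite('pics/w4.png',im)"
```

```text
t: 9.25
tool_pos: [497.7, 310.1, 84.7]
tcp_rot: [0.702, 0.083, -0.084, -0.702]
wrist_force: [0.4, -0.2, -1.9]
finger_gap: 22.9
t: 9.75
tool_pos: [498.4, 310.4, 85.9]
tcp_rot: [-0.702, -0.083, 0.083, 0.702]
wrist_force: [0.3, -0.3, -0.2]
finger_gap: 30.4
t 9.8 pos [498.4 310.4  85.9] head 0.236 -> row [ 0.04 -0.01 -0.17] roll 0.001 j7 -0.8
```

View pics/w4.png

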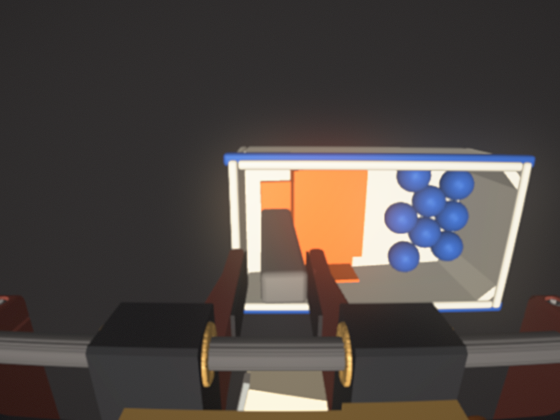

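The scoop is lying on the tub floor and the balls are ahead of it on the right. I push forward with the loose grip.

```bash
python3 -m inch '[[[-0.3,0.8,0.1,-0.15,0],[-0.3,1.6,0.3,-0.15,0],[-0.3,2.4,0.5,-0.15,0],[-0.3,3.2,0.7,-0.15,0],[-0.3,4,0.9,-0.15,0],[-0.3,4.8,1.0,-0.15,0],[-0.3,5.6,1.2,-0.15,0],[-0.3,6.2,1.3,-0.15,0]]]';python3 -m inch '[[[-0.3,0.5,0.1,0,0],[-0.3,1,0.2,0,0],[-0.3,1.5,0.3,0,0],[-0.3,2,0.4,0,0],[-0.3,2.4,0.5,0,0],[-0.3,2.4,0.5,0,0]]]';python3 -c "
from h import *
im,d=manip.read_camera('wrist');cv2.imwrite('pics/w5.png',im)
p,M,s=pose();c,sn=np.cos(.234),np.sin(.234);e=p[:2]-[563.4,324.2];print('tub',e@[c,sn],e@[-sn,c],p[2])"
```

```text
t: 10.8
tool_pos: [556.2, 323.4, 73.1]
tcp_rot: [0.703, 0.082, -0.085, -0.702]
wrist_force: [-18.5, -7.1, 25.6]
finger_gap: 30.7
t: 11.55
tool_pos: [572.0, 332.0, 76.5]
tcp_rot: [0.703, 0.08, -0.089, -0.701]
wrist_force: [-41.3, -16.8, 74.9]
finger_gap: 35.4
tub 10.469768448260906 5.581719231301576 76.53106370138862
```

View pics/w5.png

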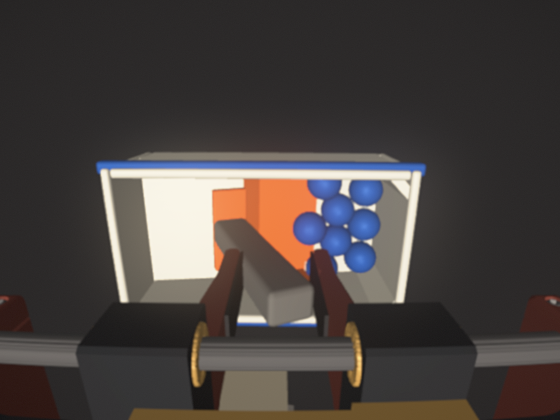

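Too much force: the loose handle wedged and the scoop tipped forward. I back off at once.

```bash
python3 -m inch '[[[-0.3,-0.5,-0.5,0,0],[-0.3,-1.2,-1.2,0,0],[-0.3,-2,-1.5,0,0],[-0.3,-2.2,-1.5,0,0],[-0.3,-2.2,-1.5,0,0]]]';python3 -c "
from h import *
im,d=manip.read_camera('wrist');cv2.imwrite('pics/w6.png',im[120:360,80:460])
p,M,s=pose();c,sn=np.cos(.234),np.sin(.234);e=p[:2]-[563.4,324.2];print('tub',e@[c,sn],e@[-sn,c],p[2])"
```

```text
t: 12.22
tool_pos: [561.0, 323.5, 82.2]
tcp_rot: [0.702, 0.083, -0.083, -0.702]
wrist_force: [-2.0, 0.1, -1.5]
finger_gap: 31.0
tub -2.5044797253471067 -0.12517060634506635 82.21060462678025
```

View pics/w6.png

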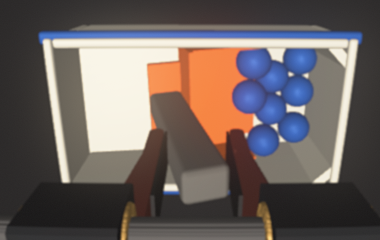

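```bash
python3 -m inch '[[[-0.3,-1,0,0,0],[-0.3,-2,0,0,0],[-0.3,-3,0,0,0],[-0.3,-4,0,0,0],[-0.3,-4,0,0,0],[0,-3.6,0,0,0],[0,-3.6,0,0,0],[0,-3.6,0,0,0]]]';python3 -c "
from h import *
im,d=manip.read_camera('wrist');cv2.imwrite('pics/w7.png',im)
t,M,s=pose();c,sn=np.cos(.234),np.sin(.234);e=t[:2]-[563.4,324.2];print('tub',e@[c,sn],e@[-sn,c],t[2],s['finger_gap'])
b,g,r=[im[...,i].astype(int) for i in range(3)]
def tub(p): e=p[:,:2]-[563.4,324.2]; return np.c_[e@[c,sn],e@[-sn,c],p[:,2]]
p,uv=cloud('wrist',(r>150)&(g<140)&(b<90),d); q=tub(p);q=q[(abs(q[:,0])<90)&(abs(q[:,1])<47)]
print('scoop x',np.percentile(q[:,0],[1,5,50,95,99]),'y',np.percentile(q[:,1],[1,99]),'z',np.percentile(q[:,2],[1,50,99]))
f=q[(abs(q[:,1])<30)&(q[:,2]<25+0)];print('floor fit',np.polyfit(f[:,0],f[:,2],1),len(f))
reg=np.zeros(d.shape,bool);reg[190:310,200:330]=1
p,uv=cloud('wrist',reg&(abs(r-g)<25)&(abs(r-b)<25),d);q=tub(p);k=(q[:,2]>100)&(q[:,2]<140);print('handle top',q[k].mean(0),rect(q[k]),k.sum())
"
```

```text
t: 13.28
tool_pos: [526.0, 315.4, 82.5]
tcp_rot: [-0.702, -0.083, 0.083, 0.702]
wrist_force: [1.2, -0.3, 0.9]
finger_gap: 43.8
tub -38.512342179360154 0.10267266914010331 82.50727678788797 43.95528468008771
scoop x [-61.99571797 -61.4270549  -15.80006018  29.59807752  40.5851535 ] y [-39.20347191  40.08502176] z [ 21.03212409  46.25031256 214.44387367]
floor fit [-0.03729713 22.95717358] 124
handle top [-32.02852046   6.74841424 125.87256437] (array([-42.6,   2. ]), array([53.7, 22.6]), 0.002) 2980
```

View pics/w7.png

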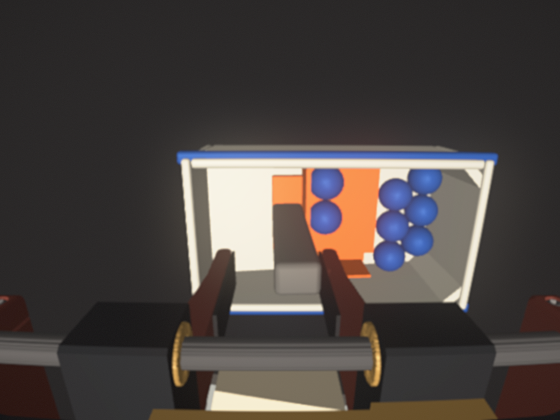

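The scoop settled on the floor and two balls are already inside it, at (326,182) and (325,217). I turn the hand 90° so it grips across the handle's 18 mm sides. That lets the scoop's pitch follow the slope rigidly.

```bash
python3 -m inch '[[[0,-0.7,0,0,0],[0,-0.7,0,0,-0.18],[0,-0.7,0,0,-0.36],[0,-0.7,0,0,-0.54],[0,-0.7,0,0,-0.72],[0,-0.7,0,0,-0.9],[0,-0.7,0,0,-1.08],[0,-0.7,0,0,-1.26]]]';python3 -m inch '[[[0,0,0,0,-0.18],[0,0,0,0,-0.311],[0,0,0,0,-0.311],[0,0,0,0,-0.311]]]';python3 -c "
from h import *
im,d=manip.read_camera('scene')
t,M,s=pose();c,sn=np.cos(.234),np.sin(.234);e=t[:2]-[563.4,324.2];print('tub',e@[c,sn],e@[-sn,c],t[2],s['finger_gap'])
go(*t,.235+np.pi/2)
im2,d2=manip.read_camera('wrist');cv2.imwrite('pics/w8.png',np.hstack([cv2.resize(im[150:300,380:500],None,fx=3,fy=3)[:420],im2[:,:420]]))
"
```

```text
t: 14.32
tool_pos: [518.2, 313.5, 82.5]
tcp_rot: [0.517, 0.482, -0.483, -0.517]
wrist_force: [-0.5, -0.1, -0.6]
finger_gap: 43.9
t: 14.82
tool_pos: [518.6, 313.6, 82.6]
tcp_rot: [-0.438, -0.555, 0.555, 0.438]
wrist_force: [-0.4, -0.2, -0.1]
finger_gap: 44.0
tub -45.929761708771196 0.14024779213382166 82.63913903068601 44.00596650487827
t 14.9 pos [518.7 313.7  82.6] head 1.805 -> row [0. 0. 0.] roll -0.001 j7 0.6
```

View pics/w8.png

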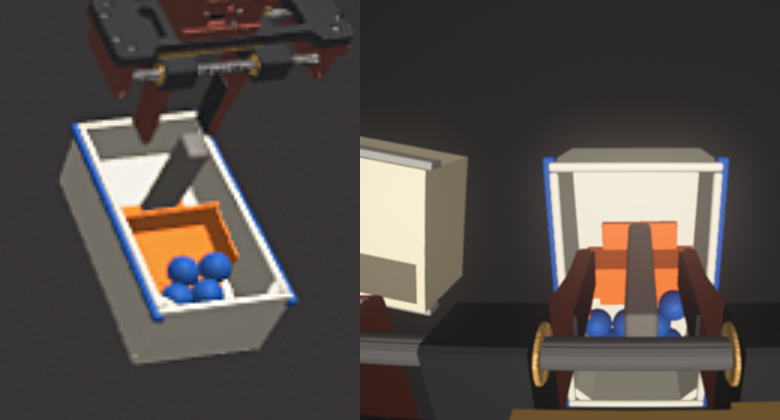

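```bash
python3 -m inch '[[[0,0,0.8,-0.2,0],[0,0,1.5,-0.2,0],[-0.8,0,1.5,-0.2,0],[-0.8,0,1.5,-0.2,0],[-0.8,0,1.5,-0.2,0],[-0.8,0,1.5,-0.2,0],[-0.8,0,1.5,-0.2,0]]]';python3 -m inch '[[[-0.8,0,0.1,-0.4,0],[-0.8,0,0.2,-0.9,0],[-0.8,0,0.25,-1.4,0],[-0.8,0,0.3,-1.9,0],[-0.8,0,0.35,-2.4,0],[-0.8,0,0.4,-2.9,0],[-0.8,0,0.5,-3.5,0],[-0.8,0,0.5,-3.5,0]]]'
```

```text
t: 15.8
tool_pos: [520.9, 314.2, 67.7]
tcp_rot: [0.438, 0.555, -0.555, -0.438]
wrist_force: [0.6, 0.2, 0.5]
finger_gap: 8.8
t: 16.8
tool_pos: [550.9, 322.5, 63.6]
tcp_rot: [-0.436, -0.554, 0.558, 0.438]
wrist_force: [-14.8, -6.9, 16.1]
finger_gap: 9.0
```

The fingers missed the handle (gap 9 mm). I back off and look.

```bash
python3 -m inch '[[[-0.8,0,-0.5,1,0],[-0.8,0,-1.2,2,0],[-0.8,0,-2,3,0],[-0.8,0,-2,3.5,0]]]';python3 -c "
from h import *
t,M,s=pose();c,sn=np.cos(.234),np.sin(.234);e=t[:2]-[563.4,324.2];print('tub',e@[c,sn],e@[-sn,c],t[2],s['finger_gap'])
im2,d=manip.read_camera('wrist');im,_=manip.read_camera('scene');cv2.imwrite('pics/w9.png',np.hstack([cv2.resize(im[150:300,380:500],None,fx=2.8,fy=2.8),im2[:,120:]]))
"
```

```text
t: 17.3
tool_pos: [520.8, 314.4, 83.6]
tcp_rot: [0.438, 0.556, -0.555, -0.437]
wrist_force: [0.1, 0.1, 0.7]
finger_gap: 8.9
tub -43.699199192640776 0.31031972283091336 83.5618857774141 8.866098383910968
```

View pics/w9.png

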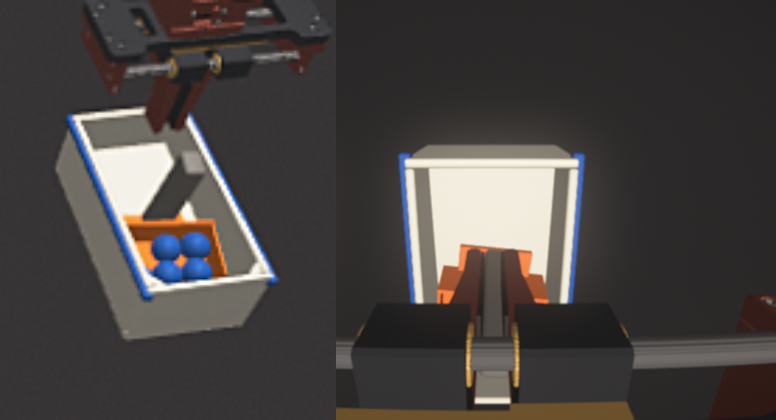

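The closed fingers pushed the scoop forward from behind, and the balls now show inside it. I measure its pose from the top and scene cameras.

```bash
cat >> h.py <<'E'
c_,s_=np.cos(.234),np.sin(.234)
def tub(p):
    e=np.atleast_2d(p)[:,:2]-[563.4,324.2]; return np.c_[e@[c_,s_],e@[-s_,c_],np.atleast_2d(p)[:,2]]
def see(cam):
    im,d=manip.read_camera(cam); b,g,r=[im[...,i].astype(int) for i in range(3)]
    p,uv=cloud(cam,d>0,d); q=tub(p); col=np.c_[b,g,r].reshape(420,3,560) if 0 else im[uv[:,1],uv[:,0]].astype(int)
    ins=(abs(q[:,0])<89)&(abs(q[:,1])<46)
    B,G,Rr=col.T
    o=ins&(Rr>110)&(G<Rr*.7)&(B<Rr*.4)&(q[:,2]<90)
    h=ins&(abs(Rr-G)<20)&(abs(Rr-B)<25)&(Rr<150)&(q[:,2]>55)&(q[:,2]<130)
    bl=ins&(B>70)&(Rr<B*.5)&(G<B*.7)&(q[:,2]<60)
    return im,q,o,h,bl,uv
E
python3 -c "
from h import *
for cam in('scene','top'):
  im,q,o,h,bl,uv=see(cam)
  print(cam,'orange',np.round(np.percentile(q[o],[1,50,99],axis=0)).tolist() if o.any() else 0,o.sum())
  if h.sum()>5:
    for z in range(55,130,10):
      k=h&(q[:,2]>z)&(q[:,2]<=z+10)
      if k.sum()>2: print('  handle z',z+5,np.round(np.median(q[k],axis=0),1),k.sum())
  for r in manip.masks_of(cam,'ball0'):
    if r['p']>.25:
      v,u=np.nonzero(r['region']);m=np.isin(uv[:,1]*560+uv[:,0],v*560+u)
      print('  ball',round(r['p'],2),np.round(np.median(q[m],axis=0)),m.sum())
"
```

```text
scene orange [[-13.0, -28.0, 12.0], [17.0, 15.0, 34.0], [61.0, 42.0, 50.0]] 265
  handle z 60 [ 0.3 -2.  60.7] 54
  handle z 70 [ 1.1 -2.  69.6] 52
  handle z 80 [13.  -6.4 80.2] 28
  handle z 90 [15.2 -5.8 89.9] 28
  handle z 100 [ 16.2  -5.6 101.3] 34
  handle z 110 [  8.1  -5.  111.1] 42
  handle z 120 [ 11.2  -3.3 120.2] 57
  handle z 130 [  1.4   3.1 126.7] 21
  ball 0.66 [ 54. -11.  34.] 72
  ball 0.61 [33. 22. 36.] 84
  ball 0.58 [32. -4. 35.] 94
  ball 0.43 [56. 16. 34.] 78
top orange [[37.0, -33.0, 4.0], [43.0, -12.0, 14.0], [66.0, 44.0, 40.0]] 46
  handle z 60 [84.8 35.9 59.4] 38
  handle z 70 [68.6 43.  70.1] 6
  ball 0.6 [ 74. -25.  28.] 64
  ball 0.6 [ 51. -32.  33.] 43
  ball 0.52 [73.  2. 28.] 63
  ball 0.48 [ 49. -11.  35.] 49
```

```bash
python3 -m inch '[[[0,0,0,0,0],[0,0,0,0,0],[0,0,0,0,0],[0,-0.3,0,-1.5,0],[0,-0.3,0,-3,0],[0,-0.3,0,-4.2,0],[0,-0.3,0.8,-5,0],[0,-0.3,1.7,-5,0]]]';python3 -m inch '[[[-0.8,0,0,0,0],[-0.8,0,0,0,0],[-0.8,0,0,0,0],[-0.8,0,0,0,0],[-0.8,0,0,0,0]]]';python3 -c "
from h import *
print(tub(pose()[0]))"
```

```text
t: 18.6
tool_pos: [570.5, 323.0, 64.7]
tcp_rot: [-0.438, -0.555, 0.555, 0.438]
wrist_force: [-0.8, -0.2, 1.2]
finger_gap: 43.7
t: 19.23
tool_pos: [570.0, 323.1, 65.9]
tcp_rot: [0.438, 0.555, -0.555, -0.438]
wrist_force: [-0.6, -0.1, 1.1]
finger_gap: 17.8
[[ 6.17930842 -2.60182116 65.9073475 ]]
```

```bash
python3 -m inch '[[[-0.8,0.1,0.1,-0.5,0],[-0.8,0.2,0.1,-0.9,0],[-0.8,0.2,0.2,-1.3,0],[-0.8,0.2,0.2,-1.3,0]]]';python3 -c "
from h import *
print(tub(pose()[0]))
for cam in('scene','top'):
  im,q,o,h,bl,uv=see(cam)
  print(cam,'orange',np.round(np.percentile(q[o],[1,50,99],axis=0)).tolist() if o.any() else 0,o.sum())
  for r in manip.masks_of(cam,'ball0'):
    if r['p']>.25:
      v,u=np.nonzero(r['region']);m=np.isin(uv[:,1]*560+uv[:,0],v*560+u)
      print('  ball',round(r['p'],2),np.round(np.median(q[m],axis=0)),m.sum())
"
```

```text
t: 19.73
tool_pos: [579.3, 326.3, 66.7]
tcp_rot: [-0.438, -0.553, 0.558, 0.437]
wrist_force: [-17.4, -13.9, 29.6]
finger_gap: 18.3
[[15.90556309 -1.6828566  66.70623515]]
scene orange [[-7.0, -30.0, 14.0], [19.0, 16.0, 35.0], [62.0, 41.0, 52.0]] 244
  ball 0.62 [57. 16. 34.] 87
  ball 0.58 [35. 20. 37.] 80
  ball 0.41 [55. -8. 34.] 88
top orange 0 0
```

```bash
python3 -m inch '[[[-0.8,0,-0.3,0.2,0],[-0.8,0,-0.3,0.3,0],[0,0,-0.3,0.3,0],[0,0,-0.3,0.3,0],[0,0,-0.3,0.3,0],[0,0,-0.8,0.3,0.1],[0,0,-1.2,0.3,0.28],[0,0,-1.2,0.3,0.46]]]';python3 -m inch '[[[0,0,0,0,0.18],[0,0,0,0,0.36],[0,0,0,0,0.54],[0,0,0,0,0.72],[0,0,0,0,0.9],[0,0,0,0,1.08],[0,0,0,0,1.11],[0,0,0,0,1.11]]]';python3 -c "
from h import *
print(tub(pose()[0]));go(*pose()[0],.234)
im,q,o,h,bl,uv=see('wrist');cv2.imwrite('pics/w10.png',im)"
```

```text
t: 20.92
tool_pos: [579.7, 327.6, 75.9]
tcp_rot: [-0.554, -0.44, 0.439, 0.554]
wrist_force: [-0.3, 0.8, -0.3]
finger_gap: 43.9
t: 21.92
tool_pos: [579.4, 327.4, 75.6]
tcp_rot: [0.702, 0.085, -0.085, -0.702]
wrist_force: [-0.4, 0.7, 0.3]
finger_gap: 44.1
[[16.30585107 -0.62929308 75.56558678]]
t 21.9 pos [579.4 327.4  75.6] head 0.240 -> row [0. 0. 0.] roll 0.006 j7 -0.73
```

View pics/w10.png

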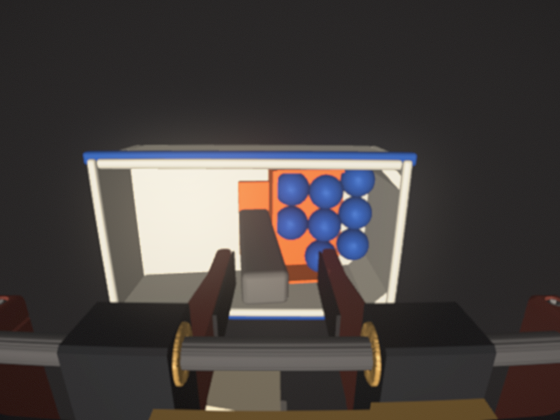

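Five balls sit in the scoop and three lie ahead of the lip at the wall. I close along the scoop's x, which levels it, then lift a little, back away from the wall and look by numbers.

```bash
python3 -m inch '[[[0,-0.4,0.8,0,0],[-0.7,-0.5,0.8,0,0],[-0.7,-0.5,0.8,0,0],[-0.7,-0.5,0.8,0,0],[-0.7,-0.5,0.8,0,0],[-0.7,-0.5,0.8,0,0],[-0.7,-0.5,0.8,0,0]]]';python3 -m inch '[[[-0.7,0,-0.3,0,0],[-0.7,0,-0.6,0,0],[-0.7,0,-1.0,0,0],[-0.7,0,-1.4,0,0],[-0.7,0,-1.8,0,0],[-0.7,0,-2.2,0,0],[-0.7,0,-2.2,0,0]]]';python3 -c "
from h import *
print(tub(pose()[0]))
for cam in ('wrist','scene'):
  im,q,o,h,bl,uv=see(cam)
  print(cam,'orange',np.round(np.percentile(q[o],[1,50,99],axis=0)).tolist(),o.sum())
  for r in manip.masks_of(cam,'ball0'):
    if r['p']>.2:
      v,u=np.nonzero(r['region']);m=np.isin(uv[:,1]*560+uv[:,0],v*560+u)
      print('  ball',round(r['p'],2),np.round(r['location']),np.round(np.median(q[m],axis=0)),m.sum())
cv2.imwrite('pics/w11.png',im)
"
```

```text
t: 22.85
tool_pos: [573.5, 325.5, 67.1]
tcp_rot: [0.703, 0.083, -0.084, -0.702]
wrist_force: [-4.2, -1.9, -0.5]
finger_gap: 25.2
t: 23.72
tool_pos: [573.9, 325.9, 89.8]
tcp_rot: [0.702, 0.083, -0.084, -0.702]
wrist_force: [-4.9, -1.9, -1.6]
finger_gap: 25.4
[[10.60637174 -0.77886122 89.82027031]]
wrist orange [[-10.0, -44.0, 32.0], [16.0, 17.0, 45.0], [65.0, 41.0, 72.0]] 2598
  ball 0.93 [369. 180.] [75. 32. 52.] 947
  ball 0.85 [362. 248.] [ 74. -18.  52.] 927
  ball 0.79 [337. 195.] [52. 24. 58.] 1004
  ball 0.77 [330. 261.] [ 52. -25.  58.] 769
  ball 0.74 [304. 191.] [28. 27. 61.] 952
  ball 0.69 [365. 216.] [75.  7. 51.] 993
  ball 0.62 [335. 228.] [52. -1. 58.] 893
  ball 0.56 [302. 226.] [28.  2. 61.] 922
scene orange [[-8.0, -40.0, 33.0], [18.0, 5.0, 54.0], [63.0, 41.0, 72.0]] 333
  ball 0.68 [448. 240.] [60. 16. 56.] 85
  ball 0.63 [440. 233.] [32. -7. 58.] 94
  ball 0.45 [443. 244.] [59. -9. 55.] 95
```

```bash
python3 -m inch '[[[-0.7,-0.2,0,0,0],[-0.7,-0.4,0,0,0],[-0.7,-0.6,0,0,0],[-0.7,-0.8,0,0,0],[-0.7,-0.8,0,0,0]]]';python3 -c "
from h import *
print(tub(pose()[0]))
for cam in ('wrist',):
  im,q,o,h,bl,uv=see(cam)
  print(cam,'orange',np.round(np.percentile(q[o],[1,50,99],axis=0)).tolist(),o.sum())
  for r in manip.masks_of(cam,'ball0'):
    if r['p']>.2:
      v,u=np.nonzero(r['region']);m=np.isin(uv[:,1]*560+uv[:,0],v*560+u)
      print('  ball',round(r['p'],2),np.round(r['location']),np.round(np.median(q[m],axis=0)),m.sum())
cv2.imwrite('pics/w11.png',im)
"
```

```text
t: 24.55
tool_pos: [567.0, 324.4, 89.9]
tcp_rot: [-0.702, -0.084, 0.083, 0.702]
wrist_force: [-1.7, -0.8, -2.6]
finger_gap: 23.6
[[ 3.56885713 -0.65559873 89.87115935]]
wrist orange [[-11.0, -44.0, 36.0], [20.0, 14.0, 44.0], [65.0, 41.0, 72.0]] 2775
  ball 0.96 [370. 249.] [ 74. -18.  56.] 945
  ball 0.96 [337. 260.] [ 50. -26.  60.] 863
  ball 0.72 [312. 193.] [27. 27. 61.] 1060
  ball 0.7 [372. 220.] [74.  7. 56.] 1018
  ball 0.6 [379. 183.] [74. 32. 56.] 1007
  ball 0.58 [348. 195.] [51. 25. 60.] 1006
  ball 0.56 [344. 233.] [51. -1. 61.] 986
```

```bash
python3 -m inch '[[[-0.7,-0.2,0,0,0],[-0.7,-0.4,0,0,0],[-0.7,-0.6,0,0,0],[-0.7,-0.8,0,0,0],[-0.7,-1,0,0,0],[-0.7,-1.2,0,0,0],[-0.7,-1.4,0,0,0],[-0.7,-1.4,0,0,0]]]';python3 -c "
from h import *
print(tub(pose()[0]))
for cam in ('wrist',):
  im,q,o,h,bl,uv=see(cam)
  print(cam,'orange',np.round(np.percentile(q[o],[1,50,99],axis=0)).tolist(),o.sum())
  for r in manip.masks_of(cam,'ball0'):
    if r['p']>.2:
      v,u=np.nonzero(r['region']);m=np.isin(uv[:,1]*560+uv[:,0],v*560+u)
      print('  ball',round(r['p'],2),np.round(r['location']),np.round(np.median(q[m],axis=0)),m.sum())
cv2.imwrite('pics/w12.png',im)
"
```

```text
t: 25.65
tool_pos: [553.1, 320.9, 89.7]
tcp_rot: [0.702, 0.084, -0.084, -0.702]
wrist_force: [-0.3, 0.3, -1.8]
finger_gap: 22.7
[[-10.81047105  -0.78265133  89.65719467]]
wrist orange [[-21.0, -44.0, 37.0], [21.0, 11.0, 43.0], [59.0, 42.0, 72.0]] 3223
  ball 0.77 [348. 229.] [40. -0. 61.] 994
  ball 0.76 [313. 227.] [15.  3. 62.] 919
  ball 0.74 [318. 192.] [15. 28. 62.] 998
  ball 0.73 [352. 194.] [40. 25. 61.] 1047
  ball 0.71 [389. 177.] [74. 31. 30.] 736
  ball 0.68 [380. 236.] [ 74. -19.  29.] 753
  ball 0.56 [382. 207.] [74.  7. 29.] 833
  ball 0.56 [340. 261.] [ 38. -25.  61.] 960
```

Five balls sit level in the scoop and the other three are back in the tub. I measure the cold box more exactly before carrying.

```bash
python3 -c "
from h import *
im,d=manip.read_camera('top')
p,uv=cloud('top',d>0,d);k=(p[:,0]>470)&(p[:,0]<680)&(p[:,1]>-80)&(p[:,1]<200);p=p[k];uv=uv[k];col=im[uv[:,1],uv[:,0]].astype(int)
a=.032;R2=np.array([[np.cos(a),-np.sin(a)],[np.sin(a),np.cos(a)]])
l=(p[:,:2]-[565,60])@R2; z=p[:,2]
rim=(z>56)&(z<71); L=l[rim]
print('rim+cover x',np.percentile(L[abs(L[:,1])<100][:,0],[.3,1,99,99.7]),'y',np.percentile(L[abs(L[:,0])<45][:,1],[.3,1,99,99.7]))
for y0,y1 in((-100,0),(10,100)):
  m=rim&(l[:,1]>y0)&(l[:,1]<y1);print('x range',np.percentile(l[m][:,0],[.5,99.5]))
red=(col[:,2]>120)&(col[:,1]<80);r=l[red&(z>80)];print('handle',r.mean(0),np.percentile(r,[2,98],axis=0),z[red&(z>80)].mean())
r=l[red&(z<75)&(z>60)];print('outline',rect(r),np.percentile(r,[2,98],axis=0).tolist())
for yy in (20,60,95):
  m=rim&(abs(l[:,1]-yy)<8);print(yy,np.percentile(l[m][:,0],[1,99]))
"
```

```text
rim+cover x [-57.84314543 -56.31944687  61.86594106  62.85290188] y [-109.80183536 -108.22046509  106.15907104  107.36870506]
x range [-56.93629821  62.44068766]
x range [-58.3572851   62.93102147]
handle [ 67.97108185 -48.88271843] [[ 62.50337537 -72.77336278]
 [ 74.35163854 -24.92353272]] 90.95083805990915Traceback (most recent call last):
  File "<string>", line 12, in <module>
    r=l[red&(z<75)&(z>60)];print('outline',rect(r),np.percentile(r,[2,98],axis=0).tolist())
                                                   ~~~~~~~~~~~~~^^^^^^^^^^^^^^^^^
    return _quantile_unchecked(
        a, q, axis, out, overwrite_input, method, keepdims, weights)
    return _ureduce(a,
                    func=_quantile_ureduce_func,
    ...<5 lines>...
                    overwrite_input=overwrite_input,
                    method=method)
    r = func(a, **kwargs)
    result = _quantile(arr,
                       quantiles=q,
    ...<2 lines>...
                       out=out,
                       weights=wgt)
    slices_having_nans = np.isnan(arr[-1, ...])
                                  ~~~^^^^^^^^^
IndexError: index -1 is out of bounds for axis 0 with size 0
```

```bash
python3 -m inch '[[[-0.7,-0.1,0,0,0],[-0.7,-0.3,0,0,0],[-0.7,-0.6,0,0,0],[-0.7,-0.9,0,0,0],[-0.7,-1.3,0,0,0],[-0.7,-1.7,0,0,0],[-0.7,-2.1,0,0,0],[-0.7,-2.5,0,0,0]]]';python3 -m inch '[[[-0.7,-0.4,0,0,0],[-0.7,-0.8,0,0,0],[-0.7,-1.2,0,0,0],[-0.7,-1.6,0,0,0],[-0.7,-2,0,0,0],[-0.7,-2.3,0,0,0],[-0.7,-2.5,0,0,0],[-0.7,-2.5,0,0,0]]]';python3 -c "
from h import *
print(tub(pose()[0]))
im,q,o,h,bl,uv=see('wrist')
for r in manip.masks_of('wrist','ball0'):
    if r['p']>.2:
      v,u=np.nonzero(r['region']);m=np.isin(uv[:,1]*560+uv[:,0],v*560+u)
      print('  ball',round(r['p'],2),np.round(r['location']),np.round(np.median(q[m],axis=0)),m.sum())
"
```

```text
t: 26.8
tool_pos: [528.6, 315.0, 89.6]
tcp_rot: [0.702, 0.084, -0.084, -0.702]
wrist_force: [0.1, -0.1, -1.6]
finger_gap: 23.0
t: 27.8
tool_pos: [504.5, 309.1, 89.6]
tcp_rot: [0.702, 0.084, -0.084, -0.702]
wrist_force: [-0.0, -0.4, -2.0]
finger_gap: 23.1
[[-60.78293186  -0.98363041  89.63002798]]
  ball 0.96 [315. 227.] [-35.   2.  61.] 984
  ball 0.95 [443. 206.] [73.  7. 29.] 778
  ball 0.92 [452. 176.] [72. 31. 29.] 785
  ball 0.71 [435. 235.] [ 73. -19.  29.] 797
  ball 0.63 [348. 227.] [-10.  -0.  61.] 953
  ball 0.63 [352. 194.] [-10.  25.  61.] 1120
  ball 0.57 [342. 262.] [-12. -26.  61.] 962
  ball 0.57 [316. 191.] [-35.  28.  62.] 985
```

The balls did not shift at all during that move. I lift, turn to the cold box's heading and go sideways to the well.

```bash
python3 -m inch '[[[-0.7,0,-0.5,0,0],[-0.7,0,-1.5,0,0],[-0.7,0,-2.7,0,0],[-0.7,0,-4,0,0.03],[-0.7,0,-5,0,0.08],[-0.7,0,-5.8,0,0.13],[-0.7,0,-6,0,0.18],[-0.7,0,-6,0,0.203]]]';python3 -m inch '[[[-0.7,0,0,0,0]]]';python3 -c "
from h import *
go(513.3,110.2,140,.032)"
```

```text
t: 28.9
tool_pos: [504.7, 309.3, 150.2]
tcp_rot: [-0.707, -0.012, 0.011, 0.707]
wrist_force: [0.0, -0.9, -2.1]
finger_gap: 23.1
t: 29.02
tool_pos: [504.5, 309.1, 149.7]
tcp_rot: [0.707, 0.012, -0.012, -0.707]
wrist_force: [0.1, 0.5, -1.4]
finger_gap: 22.9
t 29.0 pos [504.5 309.1 149.7] head 0.034 -> row [  0.21   0.97 -19.91] roll 0.002 j7 -0.92
```

```bash
python3 -m inch '[[[-0.7,0,0,-0.3,0],[-0.7,0,0,-1,0],[-0.7,0.1,0,-2,0],[-0.7,0.1,0,-3.3,0],[-0.7,0.1,0,-4.8,0],[-0.7,0.2,0,-6.4,0],[-0.7,0.2,0,-8.0,0],[-0.7,0.2,0,-9.6,0]]]';python3 -m inch '[[[-0.7,0,0,-1.6,0],[-0.7,0,0,-3.2,0],[-0.7,0,0,-4.8,0],[-0.7,0,0,-6.4,0],[-0.7,0,0.3,-7.9,0],[-0.7,0,0.6,-9.1,0],[-0.7,0,0.9,-9.9,0],[-0.7,0,1,-10.3,0]]]';python3 -m inch '[[[-0.7,0,0,0,0]]]';python3 -c "
from h import *
go(513.3,110.2,115.6,.032)
im,q,o,h,bl,uv=see('wrist')
cb=lambda p:((p[:,:2]-[565.04,58.8])@np.array([[np.cos(.032),-np.sin(.032)],[np.sin(.032),np.cos(.032)]]))
for r in manip.masks_of('wrist','ball0'):
    if r['p']>.2:
      print('  ball',round(r['p'],2),np.round(r['location']))
im2,_=manip.read_camera('scene');cv2.imwrite('pics/s13.png',np.hstack([cv2.resize(im2[120:280,240:440],None,fx=2,fy=2)[:320],im[60:380,150:550]]))
"
```

```text
t: 30.02
tool_pos: [509.9, 212.0, 149.6]
tcp_rot: [0.707, 0.012, -0.012, -0.707]
wrist_force: [-1.0, -0.5, -1.7]
finger_gap: 23.1
t: 31.02
tool_pos: [513.2, 109.9, 139.3]
tcp_rot: [-0.707, -0.012, 0.012, 0.707]
wrist_force: [1.0, -0.5, -0.8]
finger_gap: 22.9
t: 31.15
tool_pos: [513.3, 110.4, 139.5]
tcp_rot: [-0.707, -0.012, 0.012, 0.707]
wrist_force: [0.7, 0.7, -1.5]
finger_gap: 22.9
t 31.1 pos [513.3 110.4 139.5] head 0.034 -> row [-0.    2.39 -0.02] roll 0.002 j7 -0.55
  ball 0.69 [352. 228.]
  ball 0.69 [318. 194.]
  ball 0.67 [315. 228.]
  ball 0.63 [356. 194.]
  ball 0.62 [343. 260.]
```

View pics/s13.png

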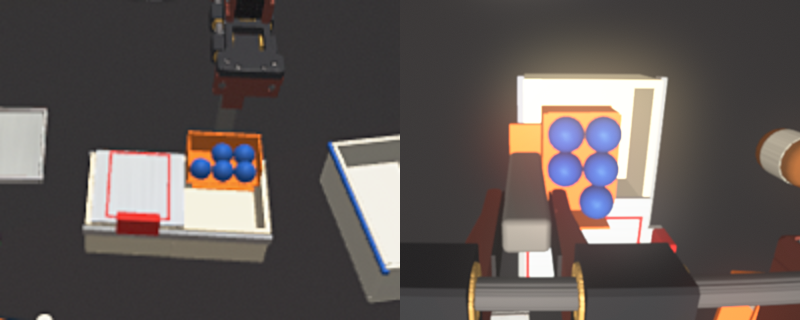

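```bash
python3 -m inch '[[[-0.7,0,0.8,0.1,0],[-0.7,0,1.6,0.2,0],[-0.7,0,2.1,0.2,0],[-0.7,0,2.4,0.2,0],[-0.7,0,2.4,0.2,0]]]';python3 -m inch '[[[-0.2,0,0,0,0],[-0.2,0,0,0,0],[-0.2,0,0,0,0],[-0.2,0,0,0,0],[-0.2,0,0,0,0]]]';cat >> h.py <<'E'
def balls(cam='wrist'):
    im,d=manip.read_camera(cam); p,uv=cloud(cam,d>0,d)
    for r in manip.masks_of(cam,'ball0'):
        if r['p']>.2:
            v,u=np.nonzero(r['region']);m=np.isin(uv[:,1]*560+uv[:,0],v*560+u)
            print('  ball',round(r['p'],2),np.round(r['location']),'tub',np.round(np.median(tub(p[m]),axis=0)),'cb',np.round(np.median(cb(p[m]),axis=0)))
    return im
def cb(p):
    e=np.atleast_2d(p); c,s=np.cos(.032),np.sin(.032)
    return np.c_[(e[:,:2]-[565.04,58.8])@np.array([[c,-s],[s,c]]),e[:,2]]
E
python3 -c "
from h import *
im=balls();print(cb(pose()[0]))"
```

```text
t: 31.92
tool_pos: [513.1, 112.3, 115.3]
tcp_rot: [0.707, 0.012, -0.012, -0.707]
wrist_force: [-0.8, 0.2, -2.6]
finger_gap: 23.0
t: 32.55
tool_pos: [513.3, 112.4, 115.7]
tcp_rot: [0.707, 0.012, -0.012, -0.707]
wrist_force: [0.1, 0.8, 0.2]
finger_gap: 35.0
  ball 0.81 [380. 243.] tub [ -18. -236.   53.] cb [37. 30. 53.]
  ball 0.78 [383. 177.] tub [  -6. -187.   28.] cb [38. 81. 28.]
  ball 0.74 [378. 206.] tub [ -11. -211.   29.] cb [38. 56. 29.]
  ball 0.61 [351. 227.] tub [ -47. -204.   81.] cb [ 1. 56. 81.]
  ball 0.6 [353. 191.] tub [ -42. -179.   81.] cb [ 1. 82. 81.]
[[-50.07094882  55.18414832 115.6142872 ]]
```

Tipping works: the balls are rolling out. I wait a little.

```bash
python3 -m inch '[[[-0.2,0,0,0,0],[-0.2,0,0,0,0],[-0.2,0,0,0,0],[-0.2,0,0,0,0]]]';python3 -c "
from h import *
im=balls();print(cb(pose()[0]))"
```

```text
t: 33.15
tool_pos: [513.2, 112.3, 115.5]
tcp_rot: [0.707, 0.012, -0.012, -0.707]
wrist_force: [0.9, -0.3, 0.1]
finger_gap: 35.3
  ball 0.8 [387. 214.] tub [ -12. -211.   53.] cb [37. 56. 53.]
  ball 0.77 [376. 168.] tub [ -10. -180.   26.] cb [33. 87. 26.]
  ball 0.74 [390. 184.] tub [  -7. -186.   53.] cb [38. 81. 53.]
  ball 0.69 [371. 235.] tub [ -18. -238.   29.] cb [37. 29. 29.]
  ball 0.48 [374. 198.] tub [ -15. -205.   26.] cb [33. 61. 26.]
[[-50.12225582  55.18572286 115.53637535]]
```

All five are in the well. I close the grip to level the scoop, lift it and return to the tub for the last three.

```bash
python3 -m inch '[[[-0.7,0,0,0,0],[-0.7,0,0,0,0],[-0.7,0,0,0,0],[-0.7,0,-0.5,0,0],[-0.7,0,-2,0,0],[-0.7,0,-4,0,0],[-0.7,0,-5,0,0]]]';python3 -c "
from h import *
p=np.array([563.4,324.2])+np.array([[c_,-s_],[s_,c_]])@[-57,0];print(p)
go(*p,150,.234);balls()"
```

```text
t: 34.12
tool_pos: [514.0, 112.7, 167.4]
tcp_rot: [-0.707, -0.013, 0.011, 0.707]
wrist_force: [-0.1, -0.0, -0.9]
finger_gap: 22.8
[507.95343821 310.98338977]
t 34.1 pos [514.  112.7 167.4] head 0.034 -> row [ 0.07  1.75 19.84] roll -0.2 j7 -0.53
  ball 0.96 [378. 170.] tub [  -3. -185.   55.] cb [42. 83. 55.]
  ball 0.57 [368. 217.] tub [  -7. -239.   29.] cb [48. 30. 29.]
  ball 0.52 [375. 201.] tub [  -6. -213.   56.] cb [44. 55. 56.]
```

```bash
python3 -m inch '[[[-0.7,0,0,3,0],[-0.7,0,0,8,0],[-0.7,0,0,13,-0.05],[-0.7,0,0,17,-0.12],[-0.7,0.1,0.5,19.8,-0.2],[-0.7,0.1,1.7,19.8,-0.2],[-0.7,0.1,3.5,19.8,-0.2],[-0.7,0.1,3.5,19.8,-0.2]]]';python3 -c "
from h import *
p=np.array([563.4,324.2])+np.array([[c_,-s_],[s_,c_]])@[-57,0]
print(tub(pose()[0]));go(*p,88,.234)"
```

```text
t: 35.22
tool_pos: [506.8, 308.0, 128.3]
tcp_rot: [0.703, 0.081, -0.083, -0.702]
wrist_force: [-0.5, 0.5, -1.9]
finger_gap: 23.0
[[-58.8479175   -2.62655709 128.30017058]]
t 35.2 pos [506.8 308.  128.3] head 0.232 -> row [0.2  4.03 0.27] roll -0.002 j7 -0.75
```

```bash
python3 -m inch '[[[-0.7,0.2,0.5,0.2,0],[-0.7,0.2,1.5,0.25,0],[-0.7,0.2,2.8,0.25,0],[-0.7,0.2,4,0.25,0],[-0.7,0.2,4.2,0.25,0],[-0.7,0.2,4.2,0.25,0]]]';python3 -m inch '[[[0,0,0,0,0],[0,0,0,0,0],[0,0,0,0,0],[0,0,0,0,0]]]';python3 -c "
from h import *
print(tub(pose()[0]))
im,q,o,h,bl,uv=see('wrist');print(np.percentile(q[o],[1,50,99],axis=0).tolist())
k=h&(q[:,2]>85)&(q[:,2]<140)
for z in range(75,135,10):
  m=h&(q[:,2]>z)&(q[:,2]<z+10);print(z+5,np.round(np.percentile(q[m],[5,50,95],axis=0)[:,:2],1).tolist() if m.sum()>3 else 0,m.sum())
"
```

```text
t: 35.98
tool_pos: [508.8, 313.3, 88.5]
tcp_rot: [0.702, 0.083, -0.083, -0.702]
wrist_force: [0.1, -0.4, -0.9]
finger_gap: 23.0
t: 36.48
tool_pos: [509.1, 313.3, 88.9]
tcp_rot: [-0.702, -0.083, 0.082, 0.702]
wrist_force: [0.4, 0.3, 1.0]
finger_gap: 43.8
[[-55.34745475   2.02996836  88.85720822]]
[[-65.43775868210554, -39.79212320835573, 16.839491446943782], [-16.71867838429229, 10.922848525045646, 21.733031604975906], [13.287950457665865, 39.64355264465239, 56.33584000453837]]
80 [[-62.0, 1.9], [-62.0, 7.0], [-61.2, 8.9]] 16
90 [[-61.1, -1.0], [-60.3, 6.9], [-59.1, 9.9]] 46
100 [[-59.6, -1.3], [-58.9, 9.3], [-56.6, 10.6]] 56
110 [[-58.9, -2.6], [-57.1, 9.8], [-52.8, 10.8]] 125
120 [[-78.0, -2.7], [-55.5, 10.2], [-47.4, 12.7]] 246
130 [[-77.5, -4.1], [-51.0, 10.0], [-33.8, 12.4]] 261
```

```bash
python3 -m inch '[[[0,0.6,0,0,0],[0,0.6,0,0,-0.18],[0,0.6,0,0,-0.36],[0,0.6,0,0,-0.54],[0,0.6,0,0,-0.72],[0,0.6,0,0,-0.9],[0,0.6,0,0,-1.08],[0,0.6,0,0,-1.26]]]';python3 -m inch '[[[0,0,0.5,0,-0.18],[0,0,1.5,0,-0.311],[-0.8,0,1.5,0,-0.311],[-0.8,0,1.5,0,-0.311],[-0.8,0,1.5,0,-0.311],[-0.8,0,1.5,0,-0.311],[-0.8,0,1.5,0,-0.311]]]';python3 -c "
from h import *
print(tub(pose()[0]));go(*pose()[0],.234+np.pi/2)"
```

```text
t: 37.52
tool_pos: [515.1, 314.4, 88.5]
tcp_rot: [0.518, 0.482, -0.482, -0.517]
wrist_force: [-0.3, -0.4, 0.7]
finger_gap: 44.0
t: 38.4
tool_pos: [515.0, 314.7, 74.0]
tcp_rot: [0.438, 0.555, -0.555, -0.438]
wrist_force: [-0.5, -1.2, 2.5]
finger_gap: 18.0
[[-49.30649518   1.95844907  73.99698988]]
t 38.4 pos [515.  314.7  74. ] head 1.805 -> row [0. 0. 0.] roll -0.0 j7 0.58
```

```bash
python3 -m inch '[[[-0.8,-0.1,0.05,-0.5,0],[-0.8,-0.15,0.15,-1.2,0],[-0.8,-0.15,0.22,-2,0],[-0.8,-0.15,0.3,-2.8,0],[-0.8,-0.15,0.4,-3.6,0],[-0.8,-0.15,0.5,-4.4,0],[-0.8,-0.15,0.58,-5.2,0],[-0.8,-0.15,0.58,-5.2,0]]]';python3 -m inch '[[[-0.8,0,0.05,-0.5,0],[-0.8,0,0.1,-1,0],[-0.8,0,0.15,-1.4,0],[-0.8,0,0.2,-1.8,0],[-0.8,0,0.2,-1.8,0]]]';python3 -c "
from h import *
print(tub(pose()[0]));balls('scene');balls('top')"
```

```text
t: 39.4
tool_pos: [567.0, 325.4, 67.6]
tcp_rot: [0.439, 0.555, -0.554, -0.438]
wrist_force: [1.6, 1.2, 1.9]
finger_gap: 17.4
t: 40.02
tool_pos: [583.8, 329.4, 65.6]
tcp_rot: [0.438, 0.555, -0.555, -0.438]
wrist_force: [0.7, 0.4, 1.7]
finger_gap: 18.1
[[21.06335958  0.33600625 65.59457964]]
  ball 0.53 [360. 230.] tub [  -3. -191.   54.] cb [42. 77. 54.]
```

```bash
python3 -m inch '[[[-0.8,0,0.02,-0.25,0],[-0.8,0,0.05,-0.5,0],[-0.8,0,0.05,-0.5,0]]]';python3 -c "
from h import *
print(tub(pose()[0]));im=balls('wrist');im,q,o,h,bl,uv=see('scene')
print('blue scene',np.round(np.median(q[bl],axis=0)) if bl.any() else 0,bl.sum(),np.round(np.percentile(q[o],[1,50,99],axis=0)).tolist())"
```

```text
t: 40.6
tool_pos: [587.5, 330.3, 65.3]
tcp_rot: [-0.438, -0.555, 0.556, 0.438]
wrist_force: [-3.0, -2.4, 4.6]
finger_gap: 17.8
[[24.8671584   0.32289428 65.30801313]]
  ball 0.9 [  9. 192.] tub [  -6. -179.   48.] cb [37. 89. 48.]
  ball 0.57 [  1. 170.] tub [ -16. -204.   18.] cb [32. 63. 18.]
blue scene 0 0 [[11.0, -25.0, 10.0], [36.0, 16.0, 21.0], [62.0, 43.0, 47.0]]
```

```bash
python3 -m inch '[[[0,0,0,0,0],[0,0,0,0,0],[0,0,0,0,0],[0,0,-0.6,0,0.1],[0,0,-1,0,0.28],[0,0,-1,0,0.46]]]';python3 -m inch '[[[0,0,0,0,0.18],[0,0,0,0,0.36],[0,0,0,0,0.54],[0,0,0,0,0.72],[0,0,0,0,0.9],[0,0,0,0,1.08],[0,0,0,0,1.11],[0,0,0,0,1.11]]]';python3 -c "
from h import *
print(tub(pose()[0]));go(*pose()[0],.234)
balls()
im,q,o,h,bl,uv=see('wrist');print(np.percentile(q[o],[1,50,99],axis=0).tolist())
for z in range(75,125,10):
  m=h&(q[:,2]>z)&(q[:,2]<z+10);print(z+5,np.round(np.percentile(q[m],[5,50,95],axis=0)[:,:2],1).tolist() if m.sum()>3 else 0,m.sum())
"
```

```text
t: 41.5
tool_pos: [588.3, 330.8, 75.6]
tcp_rot: [-0.554, -0.439, 0.439, 0.555]
wrist_force: [-0.5, -0.2, 0.4]
finger_gap: 43.7
t: 42.5
tool_pos: [588.0, 330.6, 75.3]
tcp_rot: [0.702, 0.084, -0.084, -0.702]
wrist_force: [0.2, -0.5, -0.5]
finger_gap: 43.7
[[25.43665667  0.4933118  75.27845466]]
t 42.5 pos [588.  330.6  75.3] head 0.238 -> row [0. 0. 0.] roll 0.004 j7 -0.73
  ball 0.93 [344. 246.] tub [ 77. -18.  32.] cb [ 86. 263.  32.]
  ball 0.57 [345. 184.] tub [75. 30. 32.] cb [ 74. 310.  32.]
[[8.433158976674624, -40.57969815630625, 9.815617731722106], [47.83332879630188, 11.706320589032776, 13.306721767804305], [71.03144925249921, 37.21134960600002, 47.33232245513213]]
80 [[14.0, 2.3], [17.4, 9.6], [22.9, 10.2]] 111
90 [[15.5, 1.8], [20.2, 9.8], [27.0, 10.3]] 161
100 [[16.5, 3.7], [24.2, 9.8], [35.8, 10.3]] 267
110 [[3.4, -5.3], [25.3, 9.6], [47.2, 10.4]] 532
120 [[3.5, -6.0], [29.7, 3.6], [47.0, 10.1]] 1923
```

The lip is at the wall and the balls are on it. I regrip along x to level, retreating about 9 mm as the scoop levels.

```bash
python3 -m inch '[[[-0.7,0,0.9,0,0],[-0.7,0,0.9,0,0],[-0.7,0,0.9,0,0],[-0.7,0,0.9,0,0],[-0.7,-0.2,0.7,0,0],[-0.7,-0.4,0.4,0,0],[-0.7,-0.6,0.1,0,0],[-0.7,-0.8,-0.2,0,0]]]';python3 -m inch '[[[-0.7,0,-0.3,0,0],[-0.7,0,-0.6,0,0],[-0.7,0,-0.9,0,0],[-0.7,0,-0.9,0,0]]]';python3 -c "
from h import *
print(tub(pose()[0]));balls();im,q,o,h,bl,uv=see('wrist');print(np.percentile(q[o],[1,50,99],axis=0).tolist())"
```

```text
t: 43.65
tool_pos: [580.7, 328.9, 77.9]
tcp_rot: [-0.702, -0.083, 0.082, 0.702]
wrist_force: [0.1, -0.6, -1.7]
finger_gap: 23.0
t: 44.15
tool_pos: [580.5, 328.8, 86.7]
tcp_rot: [-0.702, -0.083, 0.083, 0.702]
wrist_force: [0.1, -0.2, -1.9]
finger_gap: 23.1
[[17.71440013  0.55095741 86.65780719]]
  ball 0.9 [351. 258.] tub [ 73. -19.  59.] cb [ 82. 262.  59.]
  ball 0.82 [355. 222.] tub [73.  6. 58.] cb [ 77. 286.  58.]
  ball 0.69 [359. 190.] tub [72. 31. 59.] cb [ 71. 310.  59.]
  ball 0.44 [249. 408.] tub [  -9. -178.   48.] cb [33. 90. 48.]
[[7.575183626003764, -40.87343130850413, 34.97821639816527], [48.55002384844086, 10.96163814216548, 36.998083466578294], [76.17162468541129, 44.01338738543287, 68.72846473075549]]
```

```bash
python3 -m inch '[[[-0.7,-0.1,0,0,0],[-0.7,-0.3,0,0,0],[-0.7,-0.7,0,0,0],[-0.7,-1.2,0,0,0],[-0.7,-1.7,0,0,0],[-0.7,-2.2,0,0,0],[-0.7,-2.7,0,0,0],[-0.7,-3.2,0,0,0]]]';python3 -m inch '[[[-0.7,-0.5,0,0,0],[-0.7,-1,0,0,0],[-0.7,-1.5,0,0,0],[-0.7,-2,0,0,0],[-0.7,-2.4,0,0,0],[-0.7,-2.7,0,0,0],[-0.7,-2.9,0,0,0],[-0.7,-2.9,0,0,0]]]';python3 -m inch '[[[-0.7,1,0,0,0],[-0.7,2,0,0,0],[-0.7,2.7,0,0,0],[-0.7,3.2,0,0,0],[-0.7,3.6,0,0,0],[-0.7,3.8,0,0,0],[-0.7,3.8,0,0,0]]]';python3 -c "
from h import *
print(tub(pose()[0]));balls()"
```

```text
t: 45.3
tool_pos: [548.8, 321.1, 86.3]
tcp_rot: [0.702, 0.083, -0.083, -0.702]
wrist_force: [0.4, 0.1, -1.8]
finger_gap: 23.2
t: 46.3
tool_pos: [520.9, 314.4, 86.3]
tcp_rot: [0.702, 0.083, -0.083, -0.702]
wrist_force: [-0.2, 0.1, -1.8]
finger_gap: 23.3
t: 47.18
tool_pos: [557.8, 323.3, 86.3]
tcp_rot: [0.702, 0.083, -0.083, -0.702]
wrist_force: [-0.4, -0.2, -1.3]
finger_gap: 22.9
[[-5.62225262  0.42650954 86.2824327 ]]
  ball 0.82 [354. 190.] tub [46. 31. 59.] cb [ 46. 305.  59.]
  ball 0.8 [346. 254.] tub [ 46. -19.  58.] cb [ 56. 256.  58.]
  ball 0.61 [274. 408.] tub [  -9. -178.   47.] cb [34. 89. 47.]
```

The balls ride securely, with about 19 mm of margin to the lip. I carry them over as before.

```bash
python3 -m inch '[[[-0.7,-0.1,0,0,0],[-0.7,-0.4,0,0,0],[-0.7,-0.9,0,0,0],[-0.7,-1.5,0,0,0],[-0.7,-2.1,0,0,0],[-0.7,-2.7,0,0,0],[-0.7,-3.3,0,0,0],[-0.7,-3.9,0,0,0]]]';python3 -m inch '[[[-0.7,-0.5,0,0,0],[-0.7,-0.9,-0.3,0,0],[-0.7,-1.2,-1,0,0],[-0.7,-1.3,-2,0,0],[-0.7,-1.3,-3.2,0,0],[-0.7,-1.3,-4.4,0,0],[-0.7,-1.3,-5.4,0,0],[-0.7,-1.3,-6.2,0,0]]]';python3 -m inch '[[[-0.7,0,0,0,0.02],[-0.7,0,0,0,0.06],[-0.7,0,0,0,0.11],[-0.7,0,0,0,0.16],[-0.7,0,0,0,0.19],[-0.7,0,0,0,0.203],[-0.7,0,0,0,0.203]]]';python3 -c "
from h import *
balls();go(513.3,112.2,140,.032)"
```

```text
t: 48.28
tool_pos: [519.5, 314.1, 86.3]
tcp_rot: [0.702, 0.083, -0.083, -0.702]
wrist_force: [0.1, -1.2, -1.8]
finger_gap: 22.8
t: 49.28
tool_pos: [507.5, 311.2, 149.1]
tcp_rot: [-0.702, -0.083, 0.083, 0.702]
wrist_force: [-0.1, -0.0, -1.2]
finger_gap: 23.1
t: 50.15
tool_pos: [507.2, 311.2, 148.2]
tcp_rot: [0.707, 0.011, -0.011, -0.707]
wrist_force: [-0.4, -0.5, -2.6]
finger_gap: 22.8
  ball 0.87 [347. 254.] tub [-10. -29. 121.] cb [  3. 235. 121.]
  ball 0.58 [355. 190.] tub [ -1.  20. 121.] cb [  2. 284. 121.]
  ball 0.57 [353. 223.] tub [ -5.  -5. 120.] cb [  3. 260. 120.]
t 50.2 pos [507.3 311.2 148.3] head 0.032 -> row [ -0.04   0.83 -19.91] roll 0.0 j7 -0.92
```

```bash
python3 -m inch '[[[-0.7,0,0,-0.3,0],[-0.7,0,0,-1,0],[-0.7,0,0,-2,0],[-0.7,-0.1,0,-3.3,0],[-0.7,-0.15,0,-4.8,0],[-0.7,-0.2,0,-6.4,0],[-0.7,-0.3,0,-8.0,0],[-0.7,-0.4,0,-9.6,0]]]';python3 -m inch '[[[-0.7,-0.1,0,-1.6,0],[-0.7,-0.2,0,-3.2,0],[-0.7,-0.3,0,-4.8,0],[-0.7,-0.4,0,-6.4,0],[-0.7,-0.5,0.3,-7.9,0],[-0.7,-0.55,0.6,-9.1,0],[-0.7,-0.6,0.8,-9.9,0],[-0.7,-0.6,0.8,-10.2,0]]]';python3 -m inch '[[[-0.7,0,0,0,0]]]';python3 -c "
from h import *
balls();print(cb(pose()[0]));go(503.3,111.9,115.6,.032)"
```

```text
t: 51.25
tool_pos: [506.4, 213.8, 148.3]
tcp_rot: [0.707, 0.011, -0.011, -0.707]
wrist_force: [0.6, 0.5, -0.9]
finger_gap: 22.9
t: 52.25
tool_pos: [503.5, 112.5, 140.1]
tcp_rot: [0.707, 0.011, -0.011, -0.707]
wrist_force: [-0.4, 0.9, -1.7]
finger_gap: 22.9
t: 52.38
tool_pos: [503.7, 113.2, 140.3]
tcp_rot: [-0.707, -0.011, 0.011, 0.707]
wrist_force: [0.1, 0.5, -1.4]
finger_gap: 23.1
  ball 0.92 [391. 206.] tub [ -12. -211.   53.] cb [38. 57. 53.]
  ball 0.75 [354. 191.] tub [ -50. -175.  113.] cb [ -7.  84. 113.]
  ball 0.74 [374. 226.] tub [ -17. -237.   29.] cb [38. 30. 29.]
  ball 0.69 [349. 258.] tub [ -60. -224.  113.] cb [ -6.  34. 113.]
  ball 0.65 [393. 178.] tub [  -7. -187.   54.] cb [37. 81. 54.]
  ball 0.57 [350. 226.] tub [ -54. -200.  113.] cb [ -6.  59. 113.]
  ball 0.56 [374. 193.] tub [ -14. -205.   26.] cb [34. 61. 26.]
  ball 0.48 [376. 167.] tub [ -11. -180.   25.] cb [32. 86. 25.]
[[-59.55972388  56.71170361 140.4412172 ]]
t 52.5 pos [503.7 113.6 140.4] head 0.033 -> row [-0.05  2.48 -0.17] roll 0.001 j7 -0.57
```

All eight balls are accounted for: five in the well and three in the scoop. I lower onto the rim and tip.

```bash
python3 -m inch '[[[-0.7,0,0.8,-0.1,0],[-0.7,0,1.6,-0.2,0],[-0.7,0,2.1,-0.2,0],[-0.7,0,2.5,-0.2,0],[-0.7,0,2.5,-0.2,0]]]';python3 -m inch '[[[-0.2,0,0,0,0],[-0.2,0,0,0,0],[-0.2,0,0,0,0],[-0.2,0,0,0,0],[-0.2,0,0,0,0],[-0.2,0,0,0,0],[-0.2,0,0,0,0],[-0.2,0,0,0,0]]]';python3 -c "
from h import *
balls();print(cb(pose()[0]))"
```

```text
t: 53.1
tool_pos: [503.5, 111.0, 114.9]
tcp_rot: [0.707, 0.011, -0.012, -0.707]
wrist_force: [0.0, 0.3, -2.0]
finger_gap: 22.7
t: 54.1
tool_pos: [503.7, 110.9, 115.3]
tcp_rot: [0.707, 0.011, -0.011, -0.707]
wrist_force: [-0.1, -0.3, -0.2]
finger_gap: 34.6
  ball 0.95 [411. 183.] tub [  -2. -185.   54.] cb [42. 84. 54.]
  ball 0.89 [379. 221.] tub [ -29. -207.   72.] cb [20. 57. 72.]
  ball 0.84 [389. 187.] tub [ -24. -182.   72.] cb [20. 82. 72.]
  ball 0.68 [405. 213.] tub [  -7. -210.   54.] cb [42. 58. 54.]
  ball 0.59 [388. 166.] tub [  -9. -179.   24.] cb [35. 88. 24.]
  ball 0.49 [382. 240.] tub [ -18. -243.   29.] cb [39. 23. 29.]
  ball 0.42 [364. 296.] tub [ -46. -275.   66.] cb [ 14. -12.  66.]
[[-59.63044515  54.09646188 115.29869892]]
```

```bash
python3 -m inch '[[[-0.2,-0.4,0,0,0],[-0.2,-0.8,0,0,0],[-0.2,-1.2,0,0,0],[-0.2,-1.6,0,0,0],[-0.2,-2,0,0,0],[-0.2,-2.3,0,0,0],[-0.2,-2.3,0,0,0]]]';python3 -c "
from h import *
balls();print(cb(pose()[0]))
im,q,o,h,bl,uv=see('wrist');d=manip.read_camera('wrist')[1]
b,g,r=[im[...,i].astype(int) for i in range(3)]
p,_=cloud('wrist',(r>130)&(g<r*.7)&(b<r*.4),d);p=cb(p);p=p[(p[:,1]>5)&(p[:,1]<110)&(p[:,2]<110)];print(np.percentile(p,[1,50,99],axis=0).round().tolist())"
```

```text
t: 55.08
tool_pos: [480.5, 110.2, 115.3]
tcp_rot: [0.707, 0.011, -0.011, -0.707]
wrist_force: [0.2, 0.4, -0.2]
finger_gap: 34.9
  ball 0.98 [431. 176.] tub [  -7. -182.   53.] cb [37. 86. 53.]
  ball 0.84 [412. 203.] tub [ -12. -209.   28.] cb [37. 58. 28.]
  ball 0.84 [418. 228.] tub [ -17. -226.   45.] cb [36. 40. 45.]
  ball 0.81 [402. 247.] tub [ -21. -250.   29.] cb [36. 17. 29.]
  ball 0.64 [382. 157.] tub [ -38. -166.   28.] cb [ 3. 95. 28.]
  ball 0.64 [413. 169.] tub [ -13. -181.   25.] cb [31. 85. 25.]
  ball 0.62 [427. 216.] tub [ -15. -226.   59.] cb [39. 45. 59.]
[[-82.48880443  54.12224529 115.35051292]]
[[-72.0, 12.0, -0.0], [-29.0, 39.0, 82.0], [-3.0, 98.0, 100.0]]
```

```bash
python3 -m inch '[[[-0.7,0,0,0,0],[-0.7,0,0,0,0],[-0.7,0,0,0,0],[-0.7,0,-0.8,0,0],[-0.7,0,-2.5,0,0],[-0.7,-1,-4.5,-2,0],[-0.7,-2,-5,-6,0],[-0.7,-2,-5,-9,0]]]';python3 -c "
from h import *
print(cb(pose()[0]))
print('scene');balls('scene');print('top');im=balls('top');im2,_=manip.read_camera('scene')
cv2.imwrite('pics/s14.png',np.hstack([cv2.resize(im[150:270,140:290],None,fx=2.6,fy=2.6)[:312,:390],cv2.resize(im2[160:280,270:420],None,fx=2.6,fy=2.6)[:312,:390]]))"
```

```text
t: 56.28
tool_pos: [463.3, 18.3, 166.8]
tcp_rot: [0.707, 0.012, -0.011, -0.707]
wrist_force: [0.7, 0.7, -0.6]
finger_gap: 22.6
[[-102.95614328  -37.2080885   166.79197594]]
scene
  ball 0.53 [365. 233.] tub [  -1. -180.   54.] cb [41. 89. 54.]
  ball 0.48 [362. 225.] tub [ -33. -176.   29.] cb [ 9. 85. 29.]
  ball 0.42 [340. 214.] tub [ -82. -227.   24.] cb [-28.  26.  24.]
  ball 0.39 [339. 223.] tub [ -55. -219.   26.] cb [-3. 39. 26.]
  ball 0.32 [178. 197.] tub [-198. -634.   16.] cb [ -59. -396.   16.]
top
  ball 0.66 [191. 196.] tub [  -4. -178.   51.] cb [38. 90. 51.]
  ball 0.62 [193. 209.] tub [ -37. -173.   27.] cb [ 5. 87. 27.]
  ball 0.56 [203. 200.] tub [ -13. -210.   28.] cb [35. 57. 28.]
  ball 0.46 [214. 194.] tub [ -16. -232.   42.] cb [37. 35. 42.]
```

View pics/s14.png

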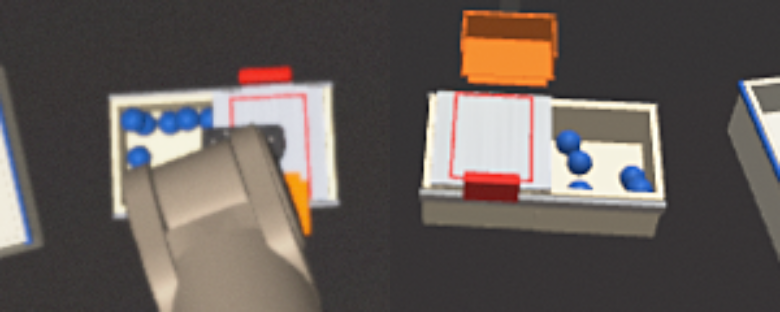

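All the balls are in the well below the rim, the highest top being about 54 mm. I return the scoop to its rest.

```bash
python3 -m inch '[[[-0.7,-1,0,-4,0.03],[-0.7,-2,0,-9,0.03],[-0.7,-2.5,0,-15,0.03],[-0.7,-2.5,0,-19,0.03],[-0.7,-2.5,1,-20,0.03],[-0.7,-2.5,1,-20,0.03]]]';python3 -c "
from h import *
go(434,-180,59.5,0)"
```

```text
t: 57.28
tool_pos: [444.7, -179.7, 154.5]
tcp_rot: [-0.707, -0.001, 0.002, 0.708]
wrist_force: [-0.6, -0.3, -1.9]
finger_gap: 22.8
t 57.3 pos [ 444.7 -179.7  154.5] head 0.003 -> row [-1.06  9.5  -0.04] roll 0.003 j7 0.1
```

```bash
python3 -m inch '[[[-0.7,-1.1,3,0,0],[-0.7,-1.1,6,0,0],[-0.7,-1.1,8,0,0],[-0.7,-1.1,9,0,0],[-0.7,-1.1,9.4,0,0],[-0.7,-1.1,9.4,0,0]]]';python3 -m inch '[[[0.2,0,0,0,0],[0.2,0,0,0,0],[0.2,0,0,0,0],[0.2,0,0,0,0],[0.2,0,-2,0,0],[0.2,0,-6,0,0],[0.2,0,-12,0,0],[0.2,0,-12,0,0]]]';python3 -c "
from h import *
im,d=manip.read_camera('wrist');p,uv=cloud('wrist',d>0,d);c=im[uv[:,1],uv[:,0]].astype(int)
k=(abs(p[:,0]-463)<80)&(abs(p[:,1]+180)<70);p=p[k];c=c[k]
g=(p[:,2]>104)&(p[:,2]<125)&(abs(c[:,2]-c[:,0])<30);print('handle',rect(p[g]),p[g].mean(0))
o=(c[:,2]>130)&(c[:,1]<c[:,2]*.7)&(c[:,0]<c[:,2]*.4)&(p[:,2]<60)
w=o&(p[:,2]>28);print('walls',rect(p[w]),np.percentile(p[o],[1,99],axis=0).tolist())
g=(p[:,2]>8.)&(p[:,2]<13)&(abs(c[:,2]-c[:,0])<30);print('rest',rect(p[g]))
go(0,0,0,0)
# cover grip target
q=cb(np.zeros((1,3)))
c0,s0=np.cos(.032),np.sin(.032)
for x,y in((68,-47.7),(68,-47.7+106)):print('grip world',565.04+c0*x-s0*y,58.8+s0*x+c0*y)
"
```

```text
t: 58.02
tool_pos: [436.3, -179.2, 64.1]
tcp_rot: [0.707, 0.003, -0.001, -0.707]
wrist_force: [-6.0, 3.6, 21.7]
finger_gap: 23.0
t: 59.02
tool_pos: [437.1, -182.0, 185.3]
tcp_rot: [0.708, 0.003, 0.002, -0.706]
wrist_force: [0.0, -0.6, -0.1]
finger_gap: 52.9
handle (array([ 428.5, -180.7]), array([23.8, 11.4]), -0.754) [ 427.24273997 -180.28150556  109.65548572]
walls (array([ 454.9, -182.3]), array([95.5, 40.2]), -1.135) [[444.0296399556022, -217.68949931143746, 3.3306911784615454], [493.0796110632927, -133.4630970816861, 44.82176822346179]]
rest (array([ 460.7, -178.4]), array([128. , 117.4]), 0.077)
t 59.1 pos [ 435.3 -181.7  183. ] head 0.001 -> row [-43.57  18.1   18.27] roll 0.001 j7 0.14
grip world 634.5313264786014 13.300048964373374
grip world 631.1399053502957 119.24578159542597
```

```bash
python3 -m inch '[[[0.2,0,0,0,0],[0.2,0,0,0,0]]]';python3 -c "
from h import *
for cam in('wrist','top'):
  im,d=manip.read_camera(cam);p,uv=cloud(cam,d>0,d);c=im[uv[:,1],uv[:,0]].astype(int)
  k=(abs(p[:,0]-463)<80)&(abs(p[:,1]+180)<70);p=p[k];c=c[k]
  gr=(abs(c[:,2]-c[:,0])<30)
  for z in (60,80,100,108,112,116):
    g=gr&(p[:,2]>z)&(p[:,2]<z+4)
    if g.sum()>3: print(cam,'handle z',z,np.round(p[g].mean(0),1),g.sum())
  o=(c[:,2]>130)&(c[:,1]<c[:,2]*.7)&(c[:,0]<c[:,2]*.4)&(p[:,2]<60)
  f=o&(p[:,2]<15);A=np.c_[p[f][:,:2],np.ones(f.sum())];print('floor plane',np.linalg.lstsq(A,p[f][:,2],rcond=None)[0],p[f].mean(0),f.sum())
  w=o&(p[:,2]>28);print('walls',rect(p[w]),np.percentile(p[w][:,2],[5,50,95]))
  r=gr&(p[:,2]>7)&(p[:,2]<13)&(c[:,2]>100);print('rest',rect(p[r]))
  if cam=='wrist':cv2.imwrite('pics/w15.png',im)
"
```

```text
t: 59.32
tool_pos: [433.0, -180.7, 179.9]
tcp_rot: [-0.707, 0.0, 0.002, 0.708]
wrist_force: [-0.1, 0.5, -0.5]
finger_gap: 52.7
wrist handle z 108 [ 429.9 -179.4  111.2] 21
wrist handle z 112 [ 429.5 -182.1  112.7] 36
floor plane [-8.97962076e-03  1.36898858e-03  1.40473904e+01] [ 470.69134066 -207.05103568    9.53731021] 139
walls (array([ 470.8, -176.1]), array([84.2, 48.3]), -1.557) [28.68496235 31.07713127 37.66371266]
rest (array([ 464.2, -179.2]), array([129.7, 120.1]), 0.088)
floor plane [-4.13773728e-02 -3.87005474e-03  2.44310572e+01] [ 470.66198285 -154.53840314    5.55437294] 274
walls (array([ 466.9, -144.6]), array([54.2, 14.4]), 0.537) [29.79657613 34.82065851 41.51439849]
rest (array([ 460.4, -143.7]), array([133.5,  55.4]), -0.025)
```

View pics/w15.png

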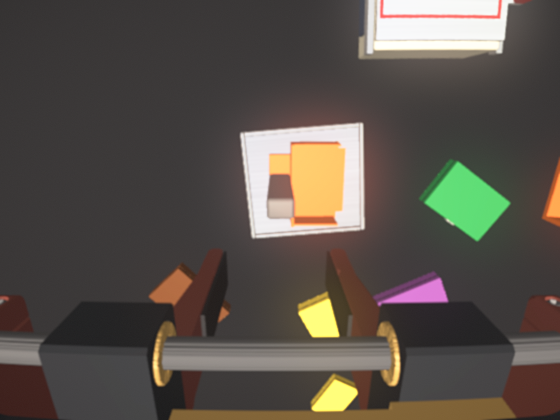

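The scoop stands level and near the middle of the rest. Next I close the cover by gripping its red handle.

```bash
python3 -c "
from h import *
go(634.5,13.3,150,.032)"
```

```text
t 59.4 pos [ 433.4 -180.8  180.2] head 0.002 -> row [20.16  3.01 19.36] roll -0.03 j7 0.14
```

```bash
python3 -m inch '[[[0,4,0,4,-0.03],[0,8,0,8,-0.03],[0,12,0,12,-0.03],[0,17,0,16,-0.03],[0,20.2,1,19.3,-0.03],[0,20.2,3,19.3,-0.03],[0,20.2,3,19.3,-0.03]]]';python3 -m inch '[[[0,0,0,0,0],[0,0,0,0,0]]]';python3 -c "
from h import *
im,d=manip.read_camera('wrist');p,uv=cloud('wrist',d>0,d);c=im[uv[:,1],uv[:,0]].astype(int)
q=cb(p);k=(c[:,2]>110)&(c[:,1]<80)&(c[:,0]<80)&(q[:,2]>82)&(q[:,2]<100)&(abs(q[:,0]-68)<25);print(np.percentile(q[k],[2,50,98],axis=0).round(1).tolist(),rect(p[k]))
go(634.5,13.3,84,.032)"
```

```text
t: 60.3
tool_pos: [633.5, 11.4, 148.5]
tcp_rot: [0.707, 0.009, -0.013, -0.707]
wrist_force: [-0.5, 0.3, -0.2]
finger_gap: 44.2
t: 60.55
tool_pos: [635.7, 11.0, 152.2]
tcp_rot: [0.707, 0.011, -0.01, -0.707]
wrist_force: [0.1, -0.5, 0.8]
finger_gap: 44.2
[[65.0, -67.9, 86.5], [71.3, -49.9, 92.6], [75.3, -19.7, 93.9]] (array([636.6,  16.9]), array([49.7, 10.4]), -1.543)
t 60.6 pos [635.8  11.3 152.2] head 0.031 -> row [-0.13  6.82  0.21] roll -0.001 j7 -0.35
```

```bash
python3 -m inch '[[[0,0.1,3,0.4,0],[0,0.1,6,0.4,0],[0,0.1,6.8,0.4,0],[-0.9,0.1,6.8,0.4,0],[-0.9,0.1,6.8,0.4,0],[-0.9,0.1,6.8,0.4,0],[-0.9,0.1,6.8,0.4,0],[-0.9,0.1,6.8,0.4,0]]]';python3 -m inch '[[[-0.9,0,0,0.5,0],[-0.9,0,0,1.5,0],[-0.9,0,0,3,0],[-0.9,0,0,4.5,0],[-0.9,0,0,6,0],[-0.9,0,0,7.5,0],[-0.9,0,0,9,0],[-0.9,0,0,9.5,0]]]';python3 -m inch '[[[-0.9,0,0,0.3,0],[-0.9,0,0,0.6,0],[-0.9,0,0,0.9,0],[-0.9,0,0,0.9,0]]]';python3 -c "
from h import *
print(cb(pose()[0]))"
```

```text
t: 61.6
tool_pos: [636.6, 16.3, 83.5]
tcp_rot: [0.707, 0.011, -0.011, -0.707]
wrist_force: [0.7, 0.8, -0.1]
finger_gap: 4.6
t: 62.6
tool_pos: [633.2, 113.1, 83.4]
tcp_rot: [-0.707, -0.012, 0.012, 0.707]
wrist_force: [-0.0, -0.1, 1.0]
finger_gap: 4.4
t: 63.1
tool_pos: [633.2, 120.4, 83.3]
tcp_rot: [-0.707, -0.011, 0.011, 0.707]
wrist_force: [-0.6, -0.0, -0.4]
finger_gap: 4.2
[[70.09026979 59.34201144 83.31983048]]
```

```bash
python3 -c "
from h import *
for cam in('top','wrist','scene'):
  im,d=manip.read_camera(cam);p,uv=cloud(cam,d>0,d);c=im[uv[:,1],uv[:,0]].astype(int)
  q=cb(p);k=(c[:,2]>110)&(c[:,1]<80)&(c[:,0]<80)&(q[:,2]>58)&(q[:,2]<105)&(abs(q[:,0]-68)<25)&(abs(q[:,1])<140);print(cam,k.sum(),np.percentile(q[k],[2,50,98],axis=0).round(1).tolist() if k.any() else '')
  if cam=='scene':cv2.imwrite('pics/s16.png',cv2.resize(im[130:290,230:430],None,fx=3,fy=3))
"
```

```text
top 106 [[62.2, -71.6, 83.3], [67.8, -48.8, 90.9], [74.1, -24.0, 95.6]]
wrist 621 [[64.8, -64.8, 91.6], [69.8, -46.0, 92.8], [75.3, -29.2, 94.0]]
scene 136 [[67.4, -69.1, 65.0], [74.4, -44.7, 89.6], [77.4, -21.9, 93.6]]
```

View pics/s16.png

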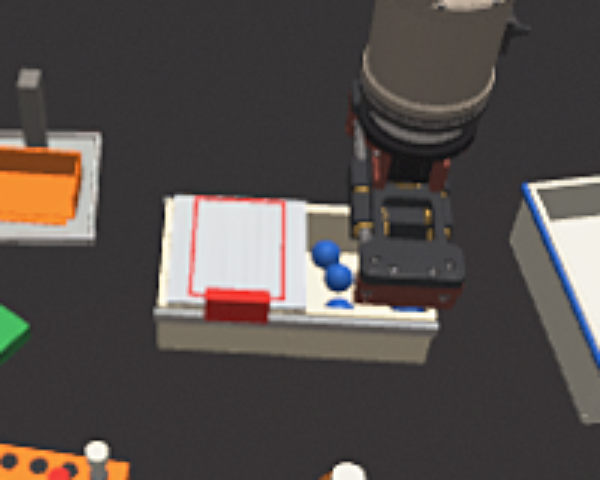

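The grip found nothing between the pads and the cover did not move. Its handle is still at cold-box (68, -48). I push the block with closed fingers from its -y side instead.

```bash
python3 -m inch '[[[-0.9,0,-2,0,0],[-0.9,0,-5,-1,0],[-0.9,-0.2,-5,-6,0],[-0.9,-0.2,-5,-11,0],[-0.9,-0.2,-5,-15.4,0],[-0.9,-0.2,-5,-15.4,0],[-0.9,-0.2,-2,-15.4,0],[-0.9,-0.2,0,-15.4,0]]]';python3 -m inch '[[[-0.9,0,0,0,0],[-0.9,0,0,0.5,0],[-0.9,0,0,1,0],[-0.9,0,0,1.5,0],[-0.9,0,0,2,0],[-0.9,0,0,2.5,0],[-0.9,0,0,3,0]]]';python3 -c "
from h import *
print(cb(pose()[0]))
im,d=manip.read_camera('top');p,uv=cloud('top',d>0,d);c=im[uv[:,1],uv[:,0]].astype(int)
q=cb(p);k=(c[:,2]>110)&(c[:,1]<80)&(c[:,0]<80)&(q[:,2]>80)&(q[:,2]<105)&(abs(q[:,0]-68)<25)&(abs(q[:,1])<140);print(k.sum(),np.percentile(q[k],[2,50,98],axis=0).round(1).tolist() if k.any() else '')
"
```

```text
t: 64.25
tool_pos: [636.2, -32.7, 83.3]
tcp_rot: [-0.707, -0.012, 0.011, 0.707]
wrist_force: [0.4, -0.1, -0.2]
finger_gap: 4.7
t: 65.12
tool_pos: [635.1, -3.4, 83.3]
tcp_rot: [0.707, 0.011, -0.011, -0.707]
wrist_force: [0.5, 0.3, -0.1]
finger_gap: 4.2
[[ 68.04464981 -64.3604227   83.30342999]]
0
```

```bash
cat >> h.py <<'E'
def cover():
    for cam in('top','wrist','scene'):
        im,d=manip.read_camera(cam);p,uv=cloud(cam,d>0,d);c=im[uv[:,1],uv[:,0]].astype(int);q=cb(p)
        red=(c[:,2]>110)&(c[:,1]<80)&(c[:,0]<80)&(abs(q[:,1])<140)
        k=red&(q[:,2]>76)&(q[:,2]<105)&(abs(q[:,0]-68)<25)
        l=red&(q[:,2]>60)&(q[:,2]<70)&(abs(q[:,0])<54)
        for n,m in(('block',k),('outline',l)):
            if m.sum()>8: print(cam,n,m.sum(),np.percentile(q[m],[2,50,98],axis=0).round(1).tolist())
E
python3 -c "
from h import *
cover()"
```

```text
wrist block 1472 [[64.4, -66.8, 90.8], [69.5, -41.4, 92.5], [75.3, -21.0, 93.8]]
wrist outline 581 [[-49.8, -82.8, 64.9], [-40.0, -64.2, 66.1], [52.4, -9.2, 67.4]]
scene block 73 [[69.0, -68.5, 76.8], [74.2, -44.9, 90.0], [76.6, -22.1, 93.6]]
```

```bash
python3 -c "
from h import *
t,M,s=pose();print(t,s['finger_gap'],s['joints'].round(2))
im,d=manip.read_camera('wrist');p,uv=cloud('wrist',d>0,d);q=(p-t)@M
k=(abs(q[:,0])<25)&(abs(q[:,2])<40)&(q[:,1]<40)&(q[:,1]>-80);c=im[uv[:,1],uv[:,0]]
for a in range(-80,40,10):
  m=k&(q[:,1]>a)&(q[:,1]<=a+10)
  if m.sum()>5: print(a,m.sum(),'x',np.percentile(q[m][:,0],[2,98]).round(),'z',np.percentile(q[m][:,2],[2,98]).round(),np.median(c[m],axis=0))
for a,b in((200,250),(250,300)):pass
v,u=np.mgrid[200:400:20,200:360:20]
print(np.c_[u.ravel(),v.ravel(),d[v,u].ravel()].reshape(10,8,3)[:,:,2].round())
"
```

```text
[635.13316857  -3.68184683  83.27626149] 4.312443820565691 [ 0.31  0.59 -0.56  1.72  0.38  0.94 -0.37]
-80 856 x [-13.  13.] z [-2. 13.] [29. 32. 55.]
-70 572 x [-12.  12.] z [10. 12.] [32. 34. 57.]
-60 409 x [-11.  11.] z [10. 13.] [37. 38. 61.]
-50 427 x [-11.  11.] z [-7. 12.] [38. 40. 62.]
-40 281 x [-10.  11.] z [10. 12.] [45. 46. 71.]
-30 6 x [-9.  9.] z [12. 12.] [42.5 44.  92. ]
-20 205 x [-3.  6.] z [-2. 40.] [ 65.  69. 224.]
-10 1175 x [-4.  7.] z [-2. 39.] [ 65.  69. 223.]
10 2578 x [-25.  -5.] z [-31.  39.] [197. 194. 195.]
20 30 x [-25.  -5.] z [-40. -10.] [156.  155.5 166.5]
[[217. 218. 217. 217. 189. 288. 286. 287.]
 [223. 222. 222. 222. 193. 292. 291. 292.]
 [225. 226. 225. 227. 197. 297. 298. 297.]
 [229. 231. 230. 163. 303. 304. 304. 302.]
 [234. 234. 235. 144. 308. 144. 308. 309.]
 [316. 314. 130. 129. 316. 129. 316. 315.]
 [ 81.  81.  82.  80. 322.  82.  80.  82.]
 [ 74.  73.  75.  76.  81.  74.  75.  75.]
 [ 72.  71.  71.  76.  78.  70.  70.  72.]
 [ 73.  72.  73.  75. 322.  73.  73.  72.]]
```

```bash
python3 -c "
from h import *
t,M,s=pose();P=manip.camera_params('wrist');f=210/np.tan(np.radians(P['fovy']/2))
for y in(-40,-30,-20,-10,0,8):
  for z in(-10,10):
    w=t+M@np.array([26.4,y,z]);c=P['pose'][:3,:3].T@(w-P['pose'][:3,3]);print(y,z,(f*c[:2]/c[2]+[P['cx'],P['cy']]).round(),c[2].round(),end=' | ')
im=cv2.imread('pics/w15.png')
print()
for r in range(235,275,3): print(r,[tuple(im[r,c]) for c in (212,218,224,335,341,347)])
"
```

```text
-40 -10 [328. 296.] 173.0 | -40 10 [330. 260.] 167.0 | -30 -10 [325. 286.] 183.0 | -30 10 [327. 252.] 177.0 | -20 -10 [323. 277.] 192.0 | -20 10 [324. 244.] 186.0 | -10 -10 [321. 268.] 202.0 | -10 10 [322. 237.] 196.0 | 0 -10 [319. 261.] 211.0 | 0 10 [320. 231.] 205.0 | 8 -10 [317. 256.] 219.0 | 8 10 [318. 227.] 213.0 | 
235 [(np.uint8(61), np.uint8(62), np.uint8(65)), (np.uint8(62), np.uint8(62), np.uint8(66)), (np.uint8(64), np.uint8(64), np.uint8(67)), (np.uint8(68), np.uint8(74), np.uint8(106)), (np.uint8(68), np.uint8(73), np.uint8(103)), (np.uint8(68), np.uint8(72), np.uint8(100))]
238 [(np.uint8(61), np.uint8(61), np.uint8(65)), (np.uint8(63), np.uint8(62), np.uint8(66)), (np.uint8(62), np.uint8(62), np.uint8(66)), (np.uint8(68), np.uint8(74), np.uint8(103)), (np.uint8(67), np.uint8(72), np.uint8(100)), (np.uint8(66), np.uint8(71), np.uint8(97))]
241 [(np.uint8(60), np.uint8(60), np.uint8(64)), (np.uint8(62), np.uint8(62), np.uint8(66)), (np.uint8(61), np.uint8(61), np.uint8(66)), (np.uint8(67), np.uint8(73), np.uint8(100)), (np.uint8(67), np.uint8(72), np.uint8(98)), (np.uint
[... 2303 characters left out ...]
, np.uint8(32), np.uint8(37)), (np.uint8(45), np.uint8(58), np.uint8(86)), (np.uint8(45), np.uint8(59), np.uint8(96)), (np.uint8(46), np.uint8(59), np.uint8(96))]
271 [(np.uint8(41), np.uint8(47), np.uint8(84)), (np.uint8(35), np.uint8(36), np.uint8(40)), (np.uint8(33), np.uint8(34), np.uint8(38)), (np.uint8(41), np.uint8(53), np.uint8(72)), (np.uint8(47), np.uint8(62), np.uint8(99)), (np.uint8(45), np.uint8(59), np.uint8(95))]
274 [(np.uint8(40), np.uint8(48), np.uint8(83)), (np.uint8(33), np.uint8(33), np.uint8(39)), (np.uint8(30), np.uint8(32), np.uint8(36)), (np.uint8(40), np.uint8(54), np.uint8(66)), (np.uint8(46), np.uint8(61), np.uint8(97)), (np.uint8(44), np.uint8(58), np.uint8(95))]
```

The wrist depth shows the fingertips end about 28 mm above the reported TCP, not 8 mm below it, so my fingers passed over the block. I take tip z as tool z + 28 from here on and push at tool z 46.

```bash
python3 -m inch '[[[-0.9,0,0,-1,0],[-0.9,0,0,-2.2,0],[-0.9,0,0,-3.3,0],[-0.9,0,1,-3.3,0],[-0.9,0,2.2,-3.3,0],[-0.9,0,3.3,-3.3,0],[-0.9,0,3.7,-3.3,0],[-0.9,0,3.7,-3.3,0]]]';python3 -m inch '[[[-0.9,0,0,0.4,0],[-0.9,0,0,1,0],[-0.9,0,0,1.6,0],[-0.9,0,0,2.4,0],[-0.9,0,0,3.2,0],[-0.9,0,0,4,0],[-0.9,0,0,4.8,0],[-0.9,0,0,5.6,0]]]';python3 -c "
from h import *
print(cb(pose()[0]));cover()"
```

```text
t: 66.38
tool_pos: [636.0, -36.3, 45.8]
tcp_rot: [-0.707, -0.011, 0.012, 0.707]
wrist_force: [0.7, 0.2, -0.3]
finger_gap: 4.4
t: 67.38
tool_pos: [634.5, 19.8, 46.4]
tcp_rot: [0.707, 0.011, -0.011, -0.707]
wrist_force: [0.1, -1.2, 0.9]
finger_gap: 4.3
[[ 68.16924456 -41.1585381   46.35576253]]
wrist block 2219 [[64.1, -26.4, 84.2], [70.5, -4.2, 92.4], [75.2, 22.4, 93.8]]
wrist outline 705 [[-50.3, -39.9, 64.8], [-48.3, -3.2, 66.1], [52.0, 34.2, 67.3]]
scene block 41 [[67.5, 2.7, 76.5], [73.1, 11.6, 91.4], [76.3, 20.7, 93.3]]
scene outline 14 [[-50.6, 3.5, 63.5], [-48.4, 26.4, 65.5], [52.3, 33.5, 67.8]]
```

The cover is moving now. I push on to the stop.

```bash
python3 -m inch '[[[-0.9,0,0,0.8,0],[-0.9,0,0,1.6,0],[-0.9,0,0,2.4,0],[-0.9,0,0,3.2,0],[-0.9,0,0,4,0],[-0.9,0,0,4.7,0],[-0.9,0,0,5.2,0],[-0.9,0,0,5.4,0]]]';python3 -m inch '[[[-0.9,0,0,0.2,0],[-0.9,0,0,0.4,0],[-0.9,0,0,0.6,0],[-0.9,0,0,0.6,0]]]';python3 -c "
from h import *
print(cb(pose()[0]));cover()"
```

```text
t: 68.53
tool_pos: [632.5, 73.8, 46.3]
tcp_rot: [-0.707, -0.011, 0.012, 0.707]
wrist_force: [-1.1, -1.4, 0.6]
finger_gap: 4.6
t: 69.03
tool_pos: [632.6, 79.1, 46.3]
tcp_rot: [0.707, 0.011, -0.011, -0.707]
wrist_force: [-1.2, -1.2, -0.3]
finger_gap: 4.5
[[68.13746689 18.17121889 46.32918622]]
wrist block 830 [[63.5, 30.4, 78.7], [73.6, 50.1, 92.0], [75.5, 80.4, 93.6]]
wrist outline 344 [[-49.9, 18.6, 64.9], [-48.7, 61.8, 66.2], [-40.9, 91.7, 67.4]]
scene block 17 [[68.3, 70.3, 80.8], [73.1, 74.6, 90.5], [75.6, 78.5, 92.4]]
scene outline 13 [[-51.9, 75.6, 63.8], [-20.0, 90.6, 65.3], [45.5, 91.5, 67.8]]
```

```bash
python3 -m inch '[[[-0.9,0,0,0.2,0],[-0.9,0,0,0.4,0],[-0.9,0,0,0.4,0]]]';python3 -m inch '[[[-0.9,0,0,0.2,0],[-0.9,0,0,0.4,0],[-0.9,0,0,0.4,0]]]'
```

```text
t: 69.55
tool_pos: [632.5, 79.2, 46.3]
tcp_rot: [0.709, 0.01, -0.011, -0.705]
wrist_force: [-1.0, -9.1, 3.9]
finger_gap: 4.3
t: 69.92
tool_pos: [632.5, 79.2, 46.3]
tcp_rot: [0.71, 0.009, -0.01, -0.704]
wrist_force: [-3.0, -17.7, 7.3]
finger_gap: 4.4
```

The cover is hard against its stop (18 N of push). I retreat and re-measure the boxes and the red outline.

```bash
python3 -m inch '[[[1,0,0,-1.5,0],[1,0,-3,-2.5,0],[1,0,-8,-6,0],[1,0,-13,-11,0],[1,0,-16,-17,0],[1,-4,-16,-23,0],[1,-7,-16,-28,0],[1,-9,-16,-30,0]]]';cat >> h.py <<'E'
def boxes(cam='top',zr=(9,30),ref=(0,0)):
    im,d=manip.read_camera(cam);hsv=cv2.cvtColor(im,cv2.COLOR_BGR2HSV)
    for n,(a,b) in dict(green=(50,80),purple=(140,165),yellow=(25,35)).items():
        m=cv2.inRange(hsv,(a,90,60),(b,255,255))
        nn,lab,st,_=cv2.connectedComponentsWithStats(m)
        for i in range(1,nn):
            if st[i,4]<120: continue
            p,uv=cloud(cam,lab==i,d);
            if len(p)<50: continue
            zt=np.percentile(p[:,2],90);k=(p[:,2]>zt-8)
            print(cam,n,uv.mean(0).round(),'ztop',zt.round(1),rect(p[k]),'cb',cb([[*rect(p[k])[0],0]])[0,:2].round(1))
E
python3 -m inch '[[[1,0,0,0,0]]]';python3 -c "
from h import *
boxes();cover();print(pose()[0])"
```

```text
t: 70.92
tool_pos: [551.2, -218.2, 206.6]
tcp_rot: [0.707, 0.011, -0.01, -0.707]
wrist_force: [1.0, 0.1, 1.3]
finger_gap: 80.9
t: 71.05
tool_pos: [550.4, -219.1, 206.4]
tcp_rot: [0.707, 0.009, -0.009, -0.707]
wrist_force: [0.3, 0.5, 0.1]
finger_gap: 87.5
top green [322. 179.] ztop 20.0 (array([ 642.1, -198. ]), array([92.9, 55.7]), -0.588) cb [  68.8 -259.1]
top yellow [435. 224.] ztop 14.9 (array([ 514., -489.]), array([61.3, 41.9]), 1.051) cb [ -68.5 -545.9]
top block 107 [[62.3, 28.5, 78.8], [67.5, 54.1, 90.4], [74.4, 77.1, 95.4]]
scene block 92 [[67.2, 30.1, 79.1], [73.0, 54.5, 91.1], [75.8, 77.3, 94.1]]
scene outline 20 [[-52.5, 25.0, 62.3], [-49.2, 78.8, 64.7], [41.1, 91.4, 67.5]]
[ 553.13247512 -213.39136336  206.55775321]
```

The cover is shut, with its mark at cold-box y ≈ 53. The green box is next; I go above it.

```bash
python3 -c "
from h import *
go(645,-200,120,.99)"
```

```text
t 71.2 pos [ 553.1 -213.4  206.6] head 0.035 -> row [9.22 8.67 1.01] roll -0.955 j7 0.1
```

```bash
python3 -m inch '[[[1,4,1,0.5,-0.18],[1,9.2,3,1,-0.36],[1,9.2,6,1,-0.54],[1,9.2,8.5,1,-0.72],[1,9.2,8.5,1,-0.9],[1,9.2,8.5,1,-0.955],[1,9.2,8.5,1,-0.955],[1,9.2,8.5,1,-0.955]]]';python3 -c "
from h import *
boxes('wrist');boxes('top');go(645,-200,60,.99)"
```

```text
t: 72.25
tool_pos: [644.1, -201.4, 121.4]
tcp_rot: [-0.623, -0.335, 0.335, 0.623]
wrist_force: [1.0, -0.2, 0.4]
finger_gap: 88.0
wrist green [280. 198.] ztop 18.3 (array([ 646.1, -198.1]), array([83.7, 56.2]), -0.584) cb [  72.8 -259.4]
wrist purple [136. 235.] ztop 18.6 (array([ 590.1, -307.4]), array([121.,  84.]), -1.193) cb [  13.3 -366.8]
wrist yellow [ 63. 164.] ztop 18.7 (array([ 509.6, -344.4]), array([83.4, 55.8]), 0.487) cb [ -68.3 -401.2]
top green [322. 181.] ztop 20.0 (array([ 615.1, -180.8]), array([118.4,  56.6]), -0.566) cb [  42.4 -241.1]
top yellow [435. 224.] ztop 15.0 (array([ 513.7, -488.1]), array([62.1, 41.4]), 1.066) cb [ -68.8 -545. ]
t 72.3 pos [ 643.8 -202.   121.4] head 0.987 -> row [0.23 6.14 0.01] roll -0.003 j7 0.84
```

```bash
python3 -m inch '[[[1,0.4,4,0,0],[1,0.4,8,0,0],[1,0.4,11,0,0],[1,0.4,13,0,0],[1,0.4,13.8,0,0],[1,0.4,13.8,0,0]]]';python3 -c "
from h import *
t,M,s=pose()
im,d=manip.read_camera('wrist');p,uv=cloud('wrist',d>0,d);q=(p-t)@M;c=im[uv[:,1],uv[:,0]].astype(int)
k=(abs(abs(q[:,0])-50)<12)&(abs(q[:,2]-11)<4)&(q[:,1]>-80)&(c[:,2]>c[:,1]*1.3);print('finger low end tool y',np.percentile(q[k][:,1],[50,98,99.8]),'-> z',t[2]-np.percentile(q[k][:,1],99.8))
go(646,-198,-24,.987)"
```

```text
t: 73.1
tool_pos: [646.0, -199.1, -16.4]
tcp_rot: [0.623, 0.335, -0.335, -0.623]
wrist_force: [-0.5, -0.5, -0.1]
finger_gap: 87.9
finger low end tool y [-63.06669979 -32.92733648 -30.6179826 ] -> z 14.216043027661346
t 73.2 pos [ 646.5 -199.2  -15.8] head 0.987 -> row [0.07 0.82 0.11] roll -0.0 j7 0.75
```

```bash
python3 -m inch '[[[1,0,0.5,0.1,0],[1,0,0.9,0.1,0],[-0.3,0,0.9,0.1,0],[-0.3,0,0.9,0.1,0],[-0.3,0,0.9,0.1,0],[-0.3,0,0.9,0.1,0],[-0.3,0,0.9,0.1,0],[-0.3,0,0.9,0.1,0]]]';python3 -m inch '[[[-0.3,0,-1,0,0],[-0.3,0,-4,0,0],[-0.3,0,-9,0,0],[-0.3,0,-14,0,0],[-0.3,0,-17,0,0],[-0.3,0,-17,0,0]]]';python3 -c "
from h import *
boxes('wrist')
c0,s0=np.cos(.032),np.sin(.032);x,y=0,53.3;print('mark',565.04+c0*x-s0*y,58.8+s0*x+c0*y)
go(563.3,112.1,130,.032+np.pi/2)"
```

```text
t: 74.15
tool_pos: [645.0, -198.6, -25.6]
tcp_rot: [0.623, 0.335, -0.335, -0.623]
wrist_force: [0.2, -0.0, 0.7]
finger_gap: 55.9
t: 74.9
tool_pos: [646.7, -198.7, 147.7]
tcp_rot: [0.624, 0.336, -0.334, -0.621]
wrist_force: [0.5, -0.6, -1.0]
finger_gap: 55.9
wrist green [276. 263.] ztop 189.1 (array([ 642.5, -196.7]), array([76.2, 58.3]), -0.582) cb [  69.2 -257.8]
wrist purple [143. 226.] ztop 16.2 (array([ 600.6, -334.3]), array([84.8, 57.3]), 0.438) cb [  23. -394.]
wrist yellow [ 75. 159.] ztop 16.7 (array([ 507.9, -344.1]), array([83. , 55.7]), 0.475) cb [ -70.  -400.9]
wrist yellow [  8. 236.] ztop 11.6 (array([ 521.3, -470.8]), array([39.6, 25.3]), -0.52) cb [ -60.7 -527.9]
mark 563.3346910741633 112.07271272863304
t 75.0 pos [ 645.3 -198.8  145.3] head 0.987 -> row [21.42  1.49 23.98] roll -0.616 j7 0.85
```

```bash
python3 -m inch '[[[-0.3,3,0,4,-0.05],[-0.3,7,0,8,-0.15],[-0.3,11,0,12,-0.3],[-0.3,15,0,17,-0.45],[-0.3,19,0,21,-0.616],[-0.3,21.4,1.5,24,-0.616],[-0.3,21.4,1.5,24,-0.616],[-0.3,21.4,1.5,24,-0.616]]]';python3 -m inch '[[[-0.3,0,0,0,0],[-0.3,0,0,0,0]]]';python3 -c "
from h import *
im,d=manip.read_camera('wrist');p,uv=cloud('wrist',d>0,d);c=im[uv[:,1],uv[:,0]].astype(int);q=cb(p)
red=(c[:,2]>100)&(c[:,1]<90)&(c[:,0]<90)&(q[:,2]>60)&(q[:,2]<72)&(abs(q[:,0])<58)&(abs(q[:,1]-53)<50)
print('outline',red.sum(),np.percentile(q[red],[1,50,99],axis=0).round(1).tolist())
boxes('wrist');go(563.3,112.1,43,.032+np.pi/2)"
```

```text
t: 75.95
tool_pos: [562.2, 110.9, 128.1]
tcp_rot: [-0.492, -0.507, 0.509, 0.492]
wrist_force: [0.4, -0.4, -0.2]
finger_gap: 56.1
t: 76.2
tool_pos: [563.1, 110.9, 129.2]
tcp_rot: [-0.493, -0.507, 0.508, 0.492]
wrist_force: [0.1, -0.4, -0.8]
finger_gap: 55.5
outline 205 [[-49.7, 18.4, 64.4], [-48.8, 69.5, 66.1], [-19.5, 92.0, 67.7]]
wrist green [276. 268.] ztop 173.2 (array([559.6, 112.3]), array([75.3, 58. ]), 0.034) cb [-3.7 53.6]
t 76.3 pos [562.9 111.4 129.4] head 1.602 -> row [ 0.07  8.64 -0.04] roll -0.001 j7 0.86
```

```bash
python3 -m inch '[[[-0.3,0.2,3,-0.15,0],[-0.3,0.2,6,-0.15,0],[-0.3,0.2,7.6,-0.15,0],[-0.3,0.2,8.3,-0.15,0],[-0.3,0.2,8.6,-0.15,0],[-0.3,0.2,8.6,-0.15,0]]]';python3 -c "
from h import *
go(564.3,113.3,42,.032+np.pi/2)"
```

```text
t: 77.05
tool_pos: [564.5, 114.4, 43.9]
tcp_rot: [0.492, 0.508, -0.508, -0.492]
wrist_force: [0.1, 0.2, -0.4]
finger_gap: 55.8
t 77.0 pos [564.5 114.4  43.9] head 1.603 -> row [-0.11  0.19  0.02] roll 0.0 j7 0.76
```

```bash
python3 -m inch '[[[-0.3,-0.05,0.15,0,0],[-0.3,-0.05,0.25,0,0],[-0.3,-0.05,0.25,0,0],[0.7,-0.05,0.25,0,0],[0.7,-0.05,0.25,0,0],[0.7,-0.05,0.25,0,0],[0.7,-0.05,0.1,0,0],[0.7,-0.05,-3,0,0]]]';python3 -m inch '[[[1,0,-5,0,0],[1,0,-10,0,0],[1,0,-12,0,0],[1,0,-12,0,0]]]';python3 -c "
from h import *
boxes('wrist');boxes('top');boxes('scene');go(601,-335.5,110,.44+np.pi/2)"
```

```text
t: 78.05
tool_pos: [562.5, 113.1, 72.0]
tcp_rot: [-0.491, -0.507, 0.509, 0.493]
wrist_force: [0.7, -0.1, 1.6]
finger_gap: 74.9
t: 78.55
tool_pos: [564.7, 113.8, 194.1]
tcp_rot: [0.493, 0.508, -0.507, -0.491]
wrist_force: [-0.7, 0.3, -0.2]
finger_gap: 88.0
wrist green [276. 196.] ztop 82.9 (array([563.4, 113.7]), array([82.9, 54.2]), 0.033) cb [ 0.1 54.9]
top purple [376. 193.] ztop 19.7 (array([ 601.3, -337.1]), array([82.9, 57.7]), 0.442) cb [  23.6 -396.9]
top yellow [382. 227.] ztop 20.0 (array([ 508.6, -346.1]), array([83.9, 57.7]), 0.478) cb [ -69.4 -402.9]
top yellow [435. 224.] ztop 15.1 (array([ 513.5, -488.7]), array([61. , 41.7]), 1.065) cb [ -69.  -545.6]
scene green [351. 212.] ztop 84.4 (array([565.5, 113.2]), array([87. , 56.4]), 0.039) cb [ 2.2 54.4]
scene purple [170. 226.] ztop 18.2 (array([ 603.4, -334.3]), array([86.8, 55.5]), 0.448) cb [  25.8 -394.1]
scene yellow [176. 197.] ztop 18.3 (array([ 511.2, -343.4]), array([85.7, 56. ]), 0.495) cb [ -66.7 -400.3]
scene yellow [125. 196.] ztop 12.1 (array([ 517.2, -486. ]), array([60.4, 39.3]), 1.057) cb [ -65.2 -543. ]
t 78.7 pos [563.  113.  191.4] head 1.603 -> row [-44.94   8.16  -2.38] roll -0.408 j7 0.91
```

```bash
python3 -m inch '[[[1,-4,0,0,-0.05],[1,-10,0,-0.5,-0.1],[1,-16,0,-1,-0.2],[1,-22,0,-1.5,-0.3],[1,-28,0,-2,-0.408],[1,-34,0,-2.4,-0.408],[1,-40,2,-2.4,-0.408],[1,-44.9,4,-2.4,-0.408]]]';python3 -m inch '[[[1,0,3,0,0],[1,0,4,0,0],[1,0,4,0,0]]]';python3 -c "
from h import *
boxes('wrist');go(601.3,-335.5,-16,.442+np.pi/2)"
```

```text
t: 79.7
tool_pos: [601.3, -336.9, 150.4]
tcp_rot: [-0.378, -0.597, 0.597, 0.38]
wrist_force: [0.1, -0.1, 0.4]
finger_gap: 87.9
t: 80.08
tool_pos: [602.1, -332.7, 112.1]
tcp_rot: [0.377, 0.598, -0.597, -0.379]
wrist_force: [-0.0, 0.5, 0.3]
finger_gap: 87.8
wrist purple [273. 200.] ztop 19.5 (array([ 603. , -335.1]), array([84.1, 56.1]), 0.439) cb [  25.3 -394.9]
wrist yellow [149.  31.] ztop 14.9 (array([ 516.2, -486.6]), array([60.3, 40.2]), 1.059) cb [ -66.3 -543.6]
wrist yellow [311.  95.] ztop 19.6 (array([ 510.3, -344.6]), array([83.8, 56.1]), 0.483) cb [ -67.6 -401.4]
t 80.1 pos [ 602.9 -332.8  113.4] head 2.013 -> row [-0.18 12.94  0.26] roll 0.0 j7 1.96
```

```bash
python3 -m inch '[[[1,-0.2,4,0.1,0],[1,-0.2,8,0.1,0],[1,-0.2,11,0.1,0],[1,-0.2,13,0.1,0],[1,-0.2,13.5,0.1,0],[1,-0.2,13.8,0.1,0],[1,-0.2,13.8,0.1,0]]]';python3 -m inch '[[[-0.3,0,0,0,0],[-0.3,0,0,0,0],[-0.3,0,0,0,0],[-0.3,0,0,0,0],[-0.3,0,0,0,0],[-0.3,0,0,0,0]]]';python3 -m inch '[[[-0.3,0,-1,0,0],[-0.3,0,-4,0,0],[-0.3,0,-9,0,0],[-0.3,0,-15,0,0],[-0.3,0,-18.5,0,0],[-0.3,0,-18.5,0,0]]]';python3 -c "
from h import *
go(564.3,113.3,155,.032+np.pi/2)"
```

```text
t: 81.0
tool_pos: [603.2, -336.7, -23.6]
tcp_rot: [0.379, 0.597, -0.597, -0.378]
wrist_force: [-0.6, 0.3, 0.3]
finger_gap: 87.8
t: 81.75
tool_pos: [602.4, -336.5, -24.6]
tcp_rot: [-0.379, -0.597, 0.597, 0.379]
wrist_force: [0.1, -0.4, 1.6]
finger_gap: 55.9
t: 82.5
tool_pos: [604.5, -336.6, 164.3]
tcp_rot: [0.381, 0.597, -0.597, -0.377]
wrist_force: [-0.3, 0.0, -0.6]
finger_gap: 55.7
t 82.5 pos [ 604.5 -336.6  164.3] head 2.011 -> row [ 42.42   0.79 -15.54] roll 0.408 j7 1.99
```

```bash
python3 -m inch '[[[-0.3,4,0,-1.5,0],[-0.3,10,0,-3.5,0.05],[-0.3,16,0,-5.6,0.1],[-0.3,22,0,-8,0.18],[-0.3,28,0,-10.2,0.28],[-0.3,33,0,-12,0.36],[-0.3,38,0.5,-14,0.408],[-0.3,42.4,0.8,-15.5,0.408]]]';python3 -m inch '[[[-0.3,0,0,0,0],[-0.3,0,0,0,0],[-0.3,0,0,0,0]]]';python3 -c "
from h import *
go(564.3,113.3,61.5,.032+np.pi/2)"
```

```text
t: 83.5
tool_pos: [560.7, 114.9, 151.0]
tcp_rot: [-0.491, -0.508, 0.509, 0.492]
wrist_force: [0.5, -0.7, -1.3]
finger_gap: 55.8
t: 83.88
tool_pos: [562.1, 111.2, 151.6]
tcp_rot: [-0.492, -0.507, 0.508, 0.493]
wrist_force: [-0.3, -0.3, -1.4]
finger_gap: 55.7
t 83.9 pos [562.1 111.2 151.6] head 1.600 -> row [ 0.21  9.01 -0.24] roll -0.002 j7 0.88
```

```bash
python3 -m inch '[[[-0.3,0.2,3,-0.2,0],[-0.3,0.2,6,-0.2,0],[-0.3,0.2,8,-0.2,0],[-0.3,0.2,8.8,-0.2,0],[-0.3,0.2,9.05,-0.2,0],[-0.3,0.2,9.05,-0.2,0]]]';python3 -c "
from h import *
go(564.3,113.3,60.5,.032+np.pi/2)"
```

```text
t: 84.62
tool_pos: [564.4, 115.4, 62.5]
tcp_rot: [0.492, 0.508, -0.508, -0.492]
wrist_force: [0.5, 0.1, -1.2]
finger_gap: 55.7
t 84.6 pos [564.4 115.4  62.5] head 1.603 -> row [-0.21  0.2   0.02] roll 0.0 j7 0.78
```

```bash
python3 -m inch '[[[-0.3,-0.1,0.1,0,0],[-0.3,-0.15,0.2,0,0],[-0.3,-0.15,0.25,0,0],[0.7,-0.15,0.25,0,0],[0.7,-0.15,0.25,0,0],[0.7,-0.15,0.25,0,0],[0.7,-0.15,0.1,0,0],[0.7,-0.15,-3,0,0]]]';python3 -m inch '[[[1,0,-4,0,0],[1,0,-8,0,0],[1,0,-10,0,0],[1,0,-10,0,0]]]';python3 -c "
from h import *
boxes('wrist');boxes('top');boxes('scene');go(510,-345,150,.482+np.pi/2)"
```

```text
t: 85.62
tool_pos: [562.4, 113.0, 90.4]
tcp_rot: [-0.491, -0.507, 0.509, 0.493]
wrist_force: [-0.2, -0.1, 0.1]
finger_gap: 74.5
t: 86.12
tool_pos: [564.6, 113.8, 192.6]
tcp_rot: [0.493, 0.508, -0.507, -0.491]
wrist_force: [1.7, 0.6, -0.9]
finger_gap: 87.5
wrist purple [276. 200.] ztop 101.1 (array([562.7, 113.3]), array([82.7, 54.6]), 0.04) cb [-0.6 54.5]
top yellow [382. 227.] ztop 19.4 (array([ 508.6, -346.2]), array([83.9, 56.9]), 0.482) cb [ -69.4 -403. ]
top yellow [435. 224.] ztop 14.7 (array([ 513.4, -488.2]), array([61.2, 41.9]), 1.074) cb [ -69.1 -545.1]
scene purple [352. 206.] ztop 102.5 (array([565.3, 112.8]), array([86.6, 55.6]), 0.038) cb [ 2. 54.]
scene yellow [176. 197.] ztop 18.4 (array([ 510.9, -343.6]), array([86. , 55.9]), 0.494) cb [ -67.  -400.5]
scene yellow [125. 196.] ztop 11.9 (array([ 517.1, -485.7]), array([61.2, 38.8]), 1.081) cb [ -65.3 -542.7]
t 86.3 pos [563.1 113.1 190.1] head 1.603 -> row [-45.61   4.05   6.77] roll -0.45 j7 0.91
```

The purple box is stacked on the green. The remaining candidates are yellow (382,227), 84 × 57 mm, and the small yellow (435,224), 61 × 42 mm. The larger one is meant. The task asks for an enlarged crop to confirm, but my pictures are used up, so I rely on the measured sizes.

```bash
python3 -m inch '[[[1,-4,0,0.5,-0.05],[1,-10,0,1.3,-0.1],[1,-16,0,2.2,-0.2],[1,-22,0,3.2,-0.3],[1,-28,0,4,-0.4],[1,-34,0,5,-0.45],[1,-40,2,6,-0.45],[1,-45.6,4,6.8,-0.45]]]';python3 -m inch '[[[1,0,3,0,0],[1,0,4,0,0],[1,0,4,0,0]]]';python3 -c "
from h import *
boxes('wrist');go(510.3,-344.6,-25,.482+np.pi/2)"
```

```text
t: 87.28
tool_pos: [509.4, -346.2, 149.8]
tcp_rot: [-0.366, -0.605, 0.605, 0.367]
wrist_force: [0.9, -0.2, 0.1]
finger_gap: 87.7
t: 87.65
tool_pos: [510.5, -342.7, 111.0]
tcp_rot: [0.365, 0.606, -0.605, -0.366]
wrist_force: [0.0, 0.3, -0.1]
finger_gap: 87.8
wrist yellow [124. 130.] ztop 14.8 (array([ 515.8, -486.6]), array([60.8, 41.5]), 1.051) cb [ -66.7 -543.5]
wrist yellow [274. 199.] ztop 19.3 (array([ 510.4, -345.1]), array([83.2, 57. ]), 0.483) cb [ -67.5 -401.9]
t 87.7 pos [ 511.3 -342.9  112.1] head 2.055 -> row [-0.11 13.71  0.17] roll 0.002 j7 2.05
```

```bash
python3 -m inch '[[[1,-0.1,4,0.1,0],[1,-0.1,8,0.1,0],[1,-0.1,11,0.1,0],[1,-0.1,13,0.1,0],[1,-0.1,13.5,0.1,0],[1,-0.1,13.7,0.1,0],[1,-0.1,13.7,0.1,0]]]';python3 -m inch '[[[-0.3,0,0,0,0],[-0.3,0,0,0,0],[-0.3,0,0,0,0],[-0.3,0,0,0,0],[-0.3,0,0,0,0],[-0.3,0,0,0,0]]]';python3 -m inch '[[[-0.3,0,-1,0,0],[-0.3,0,-4,0,0],[-0.3,0,-9,0,0],[-0.3,0,-15,0,0],[-0.3,0,-19,0,0],[-0.3,0,-19,0,0],[-0.3,0,-19,0,0]]]';python3 -c "
from h import *
go(564.3,113.3,165,.032+np.pi/2)"
```

```text
t: 88.58
tool_pos: [511.0, -345.9, -24.2]
tcp_rot: [-0.367, -0.605, 0.605, 0.366]
wrist_force: [0.0, -0.7, -0.5]
finger_gap: 88.0
t: 89.32
tool_pos: [510.2, -345.6, -25.1]
tcp_rot: [-0.366, -0.605, 0.605, 0.366]
wrist_force: [-0.0, 1.2, 1.3]
finger_gap: 55.7
t: 90.2
tool_pos: [509.5, -345.6, 164.2]
tcp_rot: [-0.366, -0.605, 0.605, 0.366]
wrist_force: [1.2, 1.2, -0.7]
finger_gap: 55.5
t 90.2 pos [ 509.5 -345.6  164.2] head 2.053 -> row [ 38.12  -0.08 -26.13] roll 0.45 j7 2.09
```

```bash
python3 -m inch '[[[-0.3,3.5,0,-2.4,0],[-0.3,9,0,-6,0.05],[-0.3,14,0,-9.6,0.1],[-0.3,19,0,-13,0.2],[-0.3,24,0,-16.5,0.3],[-0.3,29,0,-20,0.38],[-0.3,34,0,-23.4,0.45],[-0.3,38.1,0,-26.1,0.45]]]';python3 -m inch '[[[-0.3,0,0,0,0],[-0.3,0,0,0,0],[-0.3,0,0,0,0]]]';python3 -c "
from h import *
go(564.3,113.3,80,.032+np.pi/2)"
```

```text
t: 91.2
tool_pos: [563.6, 115.3, 163.3]
tcp_rot: [-0.491, -0.508, 0.509, 0.492]
wrist_force: [-0.5, -0.4, -0.2]
finger_gap: 55.7
t: 91.58
tool_pos: [564.6, 110.8, 163.9]
tcp_rot: [-0.492, -0.507, 0.508, 0.493]
wrist_force: [0.3, -0.1, 0.1]
finger_gap: 55.7
t 91.6 pos [564.6 110.8 163.9] head 1.600 -> row [0.26 8.39 0.01] roll -0.002 j7 0.89
```

```bash
python3 -m inch '[[[-0.3,0.1,3,0,0],[-0.3,0.1,6,0,0],[-0.3,0.1,7.6,0,0],[-0.3,0.1,8.2,0,0],[-0.3,0.1,8.4,0,0],[-0.3,0.1,8.4,0,0]]]';python3 -c "
from h import *
go(564.3,113.3,78,.032+np.pi/2)"
```

```text
t: 92.32
tool_pos: [565.3, 114.2, 81.5]
tcp_rot: [0.492, 0.508, -0.508, -0.492]
wrist_force: [0.4, -0.5, -0.2]
finger_gap: 55.3
t 92.3 pos [565.3 114.2  81.5] head 1.603 -> row [-0.08  0.35  0.1 ] roll 0.0 j7 0.81
```

```bash
python3 -m inch '[[[-0.3,-0.05,0.2,0.1,0],[-0.3,-0.05,0.3,0.1,0],[-0.3,-0.05,0.35,0.1,0],[0.7,-0.05,0.35,0.1,0],[0.7,-0.05,0.35,0.1,0],[0.7,-0.05,0.35,0.1,0],[0.7,-0.05,0.2,0.1,0],[0.7,-0.05,-3,0.1,0]]]';python3 -m inch '[[[1,0,-4,0,0],[1,0,-8,0,0],[1,0,-9,0,0],[1,0,-9,0,0],[1,0,-9,0,0]]]';python3 -c "
from h import *
boxes('wrist');cover();boxes('scene')
im,d=manip.read_camera('scene');p,uv=cloud('scene',d>0,d);c=im[uv[:,1],uv[:,0]].astype(int)
k=(abs(p[:,0]-463)<80)&(abs(p[:,1]+180)<75);p=p[k];c=c[k];o=(c[:,2]>110)&(c[:,1]<c[:,2]*.7)&(c[:,0]<c[:,2]*.4)
w=o&(p[:,2]>25);print('scoop walls',rect(p[w]),np.percentile(p[o][:,2],[2,50,98]));g=(abs(c[:,2]-c[:,0])<25)&(p[:,2]>106);print('handle',p[g].mean(0),rect(p[g]))
g=(abs(c[:,2]-c[:,0])<25)&(p[:,2]>7)&(p[:,2]<14)&(c[:,2]>90);print('rest',rect(p[g]))
for n in('tube_rack','amber_bottle'):
  r=manip.masks_of('scene',n)[0];q,_=cloud('scene',r['region'],d);print(n,rect(q))
"
```

```text
t: 93.32
tool_pos: [562.2, 112.7, 109.4]
tcp_rot: [-0.491, -0.507, 0.509, 0.493]
wrist_force: [0.6, -0.0, 0.5]
finger_gap: 74.8
t: 93.95
tool_pos: [563.0, 112.9, 199.3]
tcp_rot: [-0.492, -0.507, 0.509, 0.492]
wrist_force: [0.3, 0.1, -0.7]
finger_gap: 87.9
wrist yellow [277. 206.] ztop 120.4 (array([563.5, 113.9]), array([82.9, 56.2]), 0.03) cb [ 0.2 55.1]
wrist block 841 [[62.8, 32.0, 78.4], [65.3, 55.8, 92.1], [74.1, 79.0, 94.0]]
scene block 111 [[64.4, 30.5, 87.2], [72.0, 54.9, 91.3], [76.2, 77.2, 94.4]]
scene yellow [125. 196.] ztop 12.0 (array([ 517.7, -485.7]), array([60. , 40.4]), 1.162) cb [ -64.7 -542.7]
scene yellow [353. 200.] ztop 120.5 (array([564.9, 113.4]), array([85.1, 55.2]), 0.041) cb [ 1.6 54.6]
scoop walls (array([ 470. , -176.4]), array([87.9, 48.4]), 1.493) [ 1.85161975  6.11002215 35.48775588]
handle [ 440.62283531 -177.61980072  111.17180366] (array([ 439.7, -178.2]), array([19.1, 18. ]), -0.036)
rest (array([ 465.5, -179.9]), array([132.6, 120. ]), 0.08)
tube_rack (array([ 763.5, -148.1]), array([189.8,  96.9]), 1.497)
amber_bottle (array([762.5, 100.4]), array([85.5, 48.5]), -0.002)
```

```bash
python3 -c "
from bench import manip
print(manip.hand_in())"
```

```text
the job is handed in; nothing more can be done
None
```

I finished the job and handed it in at about 94 s of the 210 s allowed; the hand-in gives no verdict.

**What I did**
- **Balls:** I moved all 8 into the well with the scoop in two loads, 5 then 3, tipping each load out over the rim.
- **Cover:** I slid it shut until it hit its stop, pushing with about 18 N.
- **Boxes:** I stacked green, then purple, then the larger yellow. The yellow box was knocked about 4 cm aside during the run, so I re-measured it first. I left the small yellow one and the brown one alone.

**Last checks**

| Item | Reading |
|---|---|
| Balls | Before the cover closed, 8 were counted in and the highest top was about 54 mm against the 60 mm rim; they could not be seen afterwards |
| Box pile | Centres within about 2 mm of the red rectangle's middle and within 0.01 rad of it; tops at 83, 101 and 120 mm |
| Cover | Handle at 53–55 mm, which is the shut position |
| Scoop | Level on its rest, about 3–5 mm from the middle |
| Rack and bottle | Never approached; the last view was from another camera and too rough to compare with the start, so I didn't measure that they stayed put |

**What went wrong or disagreed**
- **First push in the tub:** the loose grip wedged and the wrist force reached 75 N along the tool, about 87 N in all (limit 120 N). I backed off and gripped the handle the other way.
- **Fingertip position:** wrist depth puts the tips about 28 mm behind the reported TCP, not 8 mm ahead of it as stated. My first grasp at the cover missed for that reason, and I corrected for it afterwards.
- **Look-alike check:** I had no picture views left for the enlarged crop of the yellow boxes, so I chose by measured size: 84 × 57 mm against 61 × 42 mm.

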